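Load the blasting plate and lock it

ROBOT

A 6-joint arm with a two-finger parallel gripper is mounted at the origin on the work surface. World frame = base frame: x ahead of the robot, y to its left, z up, the work surface at z = 0. Lengths are in m, angles in degrees, forces in N, time in s.
With the tool pointing down it reaches from about 0.4 to 0.825 m from the base axis. Payload 7 kg.
Tool frame: the origin (TCP) lies on the centre line of the jaws, within the pads' length; the fingertips stand 22 mm ahead of it and the grasp point (between the pads) lies 3 mm ahead of it (ctrl.finger_overhang is the distance from the TCP to the fingertips, in m); z points along the fingers, y is the line along which they close (so a half turn about z gives the same grasp; the last joint's range is limited). The gripper opens to 88 mm and grips with 3 to 60 N. Pads are 19 mm wide; open, the fingers measure 130 mm over their backs; the gripper's body (78 mm by 193 mm) begins 47 mm behind the grasp point.
Start: joints at [83.085, 20.546, 0.682, 0, -70.136, -16.507], TCP at [0.268, 0.619, 0.249] pointing down, gripper open.
Joint ranges: [-176.03, 176.03], [-82.01, 121.73], [-58.28, 71.71], [-173.87, 95.51], [-174.79, -0.11], [-173.66, 173.66]. Speed limits (degrees/s): [136.94, 136.94, 172.46, 180, 180, 180].

INTERFACE

Orientations are given as [roll, pitch, yaw] about the fixed x, y, z axes, in that order (R = Rz(yaw) Ry(pitch) Rx(roll)).
In Python, from plant import ctrl gives the robot as it stands. The module is installed in compiled form; this text tells all that it offers.
- The arm moves only by the shell command python3 -m creep 'ROWS'. ROWS is JSON, a list of rows, each an object with "grip": the closure, from 0 (fully open) to 1 (shut); "delta_pos": the shift along the tool's x, y, z scaled (see below), a list of three; "rotation": the turn, a rotation vector about the tool's x, y, z scaled (see below), a list of three. A call has 1 to 5 rows; each row is the pose to reach, as a shift and turn from the pose commanded when the call began, along the tool's axes at that moment; what a row does not reach only later rows make up. The controller multiplies each number of a shift by 10 cm and each number of a turn by pi/2 rad. A row lasts 1/10 s, in which the tool goes at most 50 mm and 8.59 degrees, less where a joint would pass 70% of its speed; a pose out of reach is approached as far as the arm can. A call with a number of a shift or a turn outside -1 to 1 is refused whole. A call with a gripper value outside its range is refused whole. The fingers move at their own pace and stop on an object; the grip force is fixed at half the most. Time passes only in rows, so rows that repeat a pose let the fingers close. It gives the time, the measured TCP pose, the force, the opening and the grip force at its end, in the units of the state.
- ctrl.get_obs(): the state, without advancing time (a new reading comes with each control period).
- ctrl.snapshot(name): name is "side" or "top"; returns a dict with "color" (400x640x3 uint8, red, green, blue), "intrinsics" (3x3 intrinsics, pixels), "R" (3x3) and "t" (3): a world point X has camera coordinates R X + t. Camera axes: x right, y down, z forward; pixel columns grow to the right and rows downward; lengths in m; the calibration is good to about 2 mm. A picture is of the moment at which its call begins. There is no depth.
- ctrl.close_job(): hands the job in; it is judged then, once.
The state is a dict: "clock": time; "joint_pos": joint angles; "qvel": joint speeds; "tau": joint torques, N m; "tool_pos": TCP position; "orientation": TCP orientation; "force": force on the tool from outside, world axes, zero at the start; "moment": the same for the moment, N m; "opening": finger opening in m; "gripper_force": force on a finger pad.
Only numpy, scipy, OpenCV 4.12 (cv2) and the standard library are available. Lean on these libraries where they do the work, as an engineer would, in place of code of your own. Each camera call takes 0.05 s, during which the arm holds its last target. There are 200 camera calls.

TASK

Change over the load for the sandblaster: first turn the lock collar clockwise until the white line on its grip bar points at the green mark. Then put every white block (already blasted) into the green tray, standing upright, and push every coloured block that is there square and fully home into the fence corner of its own colour, long side along the side fence and touching both fences. Only when all that is done, turn the collar back anticlockwise until the line points at the red mark, and let go. Leave the jar, the brush and the cup alone.

Things in the scene. Friction and masses are not known exactly. Their poses are not given: they have to be found in the camera images.
- block_yellow: yellow stone block, 60 (its x) x 36 (its y) x 24 mm high, 120 g, with a small steel crown (17 mm wide, 9 mm high) in the middle of its top; lies flat on the bench at the start, to the robot's left. Origin: centre of its underside. May be absent (None at the start).
- corner_yellow: fixed yellow L-shaped fence corner on the plate. Origin: inner corner point, at the plate's top. Back fence: face at x = 0 looking to -x, y from -36 to 10 mm; side fence: face at y = 0 looking to -y, x from -36 to 10 mm; both 10 mm thick, 22 mm high. A block that is home has its long side on the side fence, its origin at x = -30, y = -18 mm, 24 mm of it out past the side fence
- block_blue: blue stone block, 60 (its x) x 36 (its y) x 24 mm high, 120 g, with a small steel crown (17 mm wide, 9 mm high) in the middle of its top; lies flat on the bench at the start, to the robot's left. Origin: centre of its underside. May be absent (None at the start).
- corner_blue: fixed blue L-shaped fence corner on the plate. Origin: inner corner point, at the plate's top. Back fence: face at x = 0 looking to -x, y from -36 to 10 mm; side fence: face at y = 0 looking to -y, x from -36 to 10 mm; both 10 mm thick, 22 mm high. A block that is home has its long side on the side fence, its origin at x = -30, y = -18 mm, 24 mm of it out past the side fence
- block_red: pinkish red stone block, 60 (its x) x 36 (its y) x 24 mm high, 120 g, with a small steel crown (17 mm wide, 9 mm high) in the middle of its top; lies flat on the bench at the start, to the robot's left. Origin: centre of its underside. May be absent (None at the start).
- corner_red: fixed red L-shaped fence corner on the plate. Origin: inner corner point, at the plate's top. Back fence: face at x = 0 looking to -x, y from -36 to 10 mm; side fence: face at y = 0 looking to -y, x from -36 to 10 mm; both 10 mm thick, 22 mm high. A block that is home has its long side on the side fence, its origin at x = -30, y = -18 mm, 24 mm of it out past the side fence
- done_1: white stone block with a brass-coloured crown, already blasted; same size and origin as the coloured blocks; stands loose on the plate in front of the red corner at the start. May be absent (None at the start)
- done_2: white stone block with a brass-coloured crown, already blasted; same size and origin as the coloured blocks; stands loose on the plate in front of the blue corner at the start. May be absent (None at the start)
- tray: fixed green open tray to the robot's right, 180 (x) x 130 (y) mm outside, walls 4 mm thick and 30 mm high, floor 4 mm thick. Origin: centre of its underside
- plate: fixed grey loading plate, 170 (x) x 430 (y) x 12 mm, which carries the corners and the collar. The corners stand in a row on it, 100 mm apart, in any order. Origin: centre of its underside
- collar (a joint): angle of the plate's lock collar, rad, growing anticlockwise seen from above, range 0 to 1.6, stiff to turn and stays where it is left. Open at 0 (its stop), when the white line on its grip bar points at the green mark on its base; locked at 1.27, when it points at the red mark. Starts near locked
- collar_grip (a point): on the collar's axis, at the top of its black grip bar (54 mm above the bench). The bar runs along this point's x axis (the white line is on the +x half), 52 long x 14 wide x 22 mm high, on a round collar 60 mm across whose top is 32 mm above the bench
- lock_base: fixed dark disc 80 mm across under the collar; origin on the axis on the plate's top; marks at its rim: green (open) on its +x side, red (locked) 1.27 rad anticlockwise from there
- grit_jar: jar of grit with a grey cap, 76 mm across, 85 mm high, behind the plate, to the side; leave it alone. Origin: centre of its underside
- brush: small brush 170 mm long lying behind the plate; leave it alone
- beaker: white cup 64 mm across, 70 mm high, behind the plate, to the side; leave it alone. Origin: centre of its underside

How it is judged:
By the outcome, as a careful person would: the job done as asked, in the order asked, and still so for the second after the job is handed in, with the robot touching nothing.
Of done_1, done_2 only 1 to 2 are there at a start; the rules pass over those that are not, and their reading is None.
Of block_yellow, block_blue, block_red only 2 to 3 are there at a start; the rules pass over those that are not, and their reading is None.
At some moment in a run one of block_yellow, block_blue, block_red may be knocked a few centimetres aside while the robot is not near it.
Once in a run the grip may slacken for a moment while it holds something.
It also fails if it takes over 210 s, if anything falls off the work surface, if the arm or the gripper's body presses on something with over 40 N, if the wrist force passes 120 N, or if a joint passes its speed limit or range.

## Working session

There is one attempt and no reset: what is moved stays moved. The work goes in short steps, Python scripts to look and compute and a shell command to move; the robot and the scene stay as the last step left them, time stands still between calls to the robot, and variables do not carry over. Pictures are saved under pics/ and viewed, at most 14 in all, crops included, and the job is handed in when it is done.

```bash
mkdir -p pics; ls; cat > h.py <<'E'
import numpy as np, cv2, json
from plant import ctrl
def snap(n,save=None):
    s=ctrl.snapshot(n)
    if save: cv2.imwrite('pics/'+save,s['color'][:,:,::-1])
    return s
def ray(s,uv):
    K=np.array(s['intrinsics']);R=np.array(s['R']);t=np.array(s['t'])
    d=R.T@np.linalg.inv(K)@np.array([uv[0],uv[1],1.]); return -R.T@t,d
def onz(s,uv,z):
    o,d=ray(s,uv); return o+d*(z-o[2])/d[2]
def tri(s1,uv1,s2,uv2):
    o1,d1=ray(s1,uv1);o2,d2=ray(s2,uv2)
    A=np.stack([d1,-d2],1);k=np.linalg.lstsq(A,o2-o1,rcond=None)[0]
    p,q=o1+d1*k[0],o2+d2*k[1]; return (p+q)/2,np.linalg.norm(p-q)
def proj(s,X):
    c=np.array(s['R'])@X+np.array(s['t']);p=np.array(s['intrinsics'])@c;return p[:2]/p[2]
E
python3 - <<'E'
from h import *
np.set_printoptions(precision=3,suppress=True)
for n in('top','side'):
    s=snap(n,n+'0.png');print(n,s['intrinsics'],s['R'],s['t'],-np.array(s['R']).T@s['t'])
print(ctrl.get_obs(),ctrl.finger_overhang)
E
```

```text
pics
top [[423.529   0.    317.034]
 [  0.    423.529 200.717]
 [  0.      0.      1.   ]] [[-0.011 -1.    -0.009]
 [-0.998  0.011 -0.069]
 [ 0.069  0.009 -0.998]] [0.058 0.573 1.277] [0.485 0.04  1.314]
side [[360.99    0.    320.605]
 [  0.    360.99  201.12 ]
 [  0.      0.      1.   ]] [[-0.996 -0.092  0.02 ]
 [-0.076  0.656 -0.751]
 [ 0.056 -0.749 -0.661]] [0.552 0.078 0.866] [0.507 0.648 0.619]
{'clock': 0.1, 'joint_pos': array([ 83.083,  20.589,   0.639,  -0.021, -70.135, -16.507]), 'qvel': array([ 0.036, -0.147,  0.168,  0.099, -0.065,  0.062]), 'tau': array([ -0.001, -58.416,  29.375,   7.015,   0.01 ,  -0.   ]), 'tool_pos': array([0.268, 0.619, 0.248]), 'orientation': array([179.913,  -0.005, -23.431]), 'force': array([ 0.685, -0.743, -0.016]), 'moment': array([-0.003, -0.039,  0.075]), 'gripper_force': 0.0, 'opening': 0.08742695553941977} 0.022
```

View pics/top0.png

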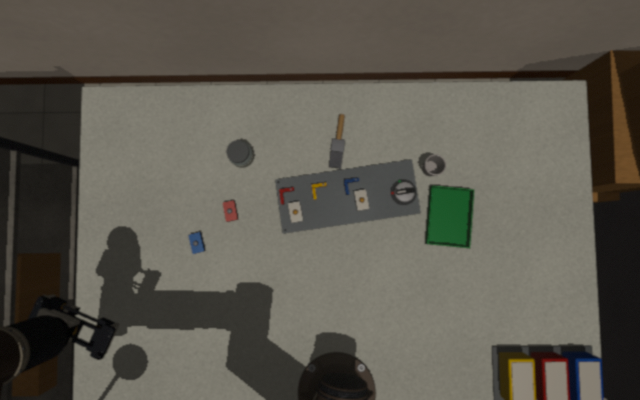

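View pics/side0.png

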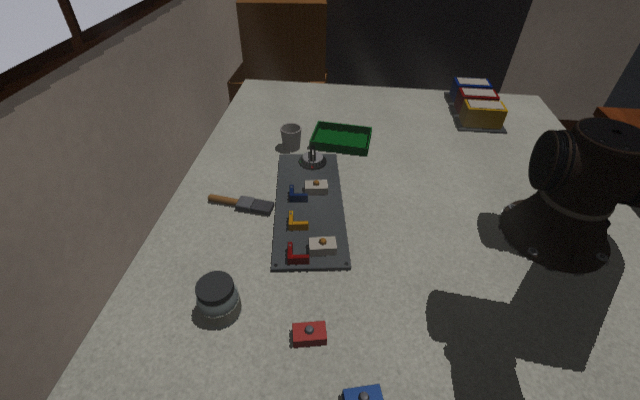

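The top view shows red at (231,210) and blue at (196,242). Yellow is absent. White blocks are at (295,212) and (362,200), the collar at (403,192) and the tray at (449,216). The side view shows the same set, with blue cut off at the bottom edge.

```bash
cat >> h.py <<'E'
def masks(img):
    h=cv2.cvtColor(img,cv2.COLOR_RGB2HSV).astype(int);H,S,V=h[...,0],h[...,1],h[...,2]
    return dict(red=((H<8)|(H>170))&(S>110)&(V>70),blue=(H>100)&(H<125)&(S>110)&(V>50),yellow=(H>18)&(H<32)&(S>140)&(V>90),green=(H>50)&(H<75)&(S>120),white=(S<45)&(V>185))
def blobs(img,c,roi,amin=12):
    u0,v0,u1,v1=roi;m=np.zeros(img.shape[:2],np.uint8);m[v0:v1,u0:u1]=masks(img)[c][v0:v1,u0:u1]
    n,l,st,ce=cv2.connectedComponentsWithStats(m)
    r=[]
    for i in range(1,n):
        if st[i,4]>=amin:
            cn=cv2.findContours((l==i).astype(np.uint8),0,cv2.CHAIN_APPROX_NONE)[0][0]
            r.append((ce[i],st[i,4],cv2.minAreaRect(cn),cn))
    return r
E
python3 - <<'E'
from h import *
np.set_printoptions(precision=3,suppress=True)
T=snap('top');S=snap('side')
for n,s,roi in(('top',T,(160,100,500,260)),('side',S,(180,110,420,400))):
    for c in('red','blue','yellow','green','white'):
        for b in blobs(s['color'],c,roi):
            print(n,c,b[0],b[1],np.round(b[2][0],1),np.round(b[2][1],1),round(b[2][2],1),onz(s,b[0],.024)[:2])
a=cv2.resize(T['color'][165:245,180:480],None,fx=2.6,fy=2.6,interpolation=2)
b=cv2.resize(S['color'][145:400,240:400],None,fx=2.3,fy=2.3,interpolation=2)
a=cv2.resize(T['color'][160:250,265:425],None,fx=5,fy=5,interpolation=2)
cv2.imwrite('pics/a.png',a[:,:,::-1])
b=cv2.resize(S['color'][145:275,260:360],None,fx=4.6,fy=4.6,interpolation=2)
cv2.imwrite('pics/b.png',b[:,:,::-1])
E
```

```text
top red [284.242 192.934] 91 [286.8 195. ] [14.9 14.4] 82.9 [0.599 0.152]
top red [229.921 210.466] 191 [229.9 210.5] [19.1 11.3] 79.7 [0.547 0.318]
top blue [347.797 183.746] 59 [347.5 184.3] [ 8.2 16.1] 24.8 [ 0.625 -0.043]
top blue [196.514 242.294] 177 [196.3 242.3] [18.2 11.2] 76.0 [0.451 0.419]
top yellow [316.379 188.558] 95 [319.4 190.6] [15.4 14.8] 81.9 [0.611 0.053]
top green [448.995 215.744] 2362 [449.5 215.9] [42.6 57.9] 4.8 [ 0.523 -0.348]
side red [294.237 252.915] 118 [298. 250.] [16. 20.] 90.0 [0.598 0.147]
side red [308.897 331.468] 555 [308.9 331.2] [18.6 33.5] 85.2 [0.546 0.323]
side blue [295.345 193.086] 58 [298.  191.5] [ 7. 18.] 90.0 [ 0.624 -0.05 ]
side blue [363.232 392.426] 423 [362.5 391.5] [15. 39.] 90.0 [0.449 0.416]
side yellow [295.125 220.106] 104 [298.  217.5] [13. 18.] 90.0 [0.61  0.048]
side green [341.019 137.69 ] 848 [340.3 137.2] [60.3 21.8] 3.3 [ 0.521 -0.333]
```

View pics/a.png

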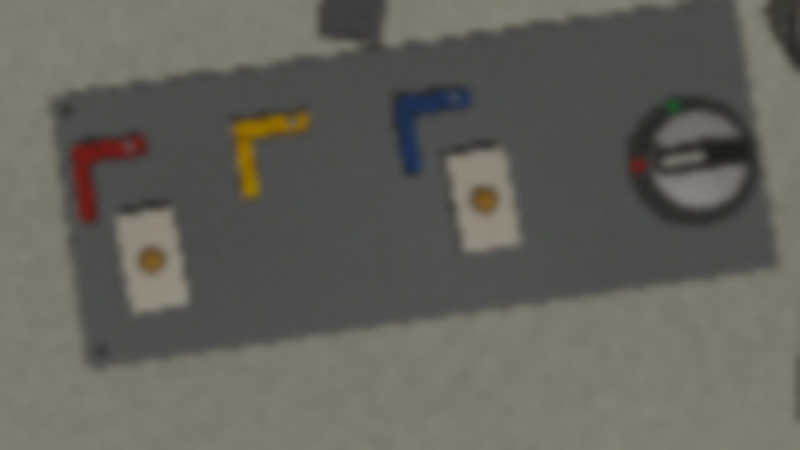

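View pics/b.png

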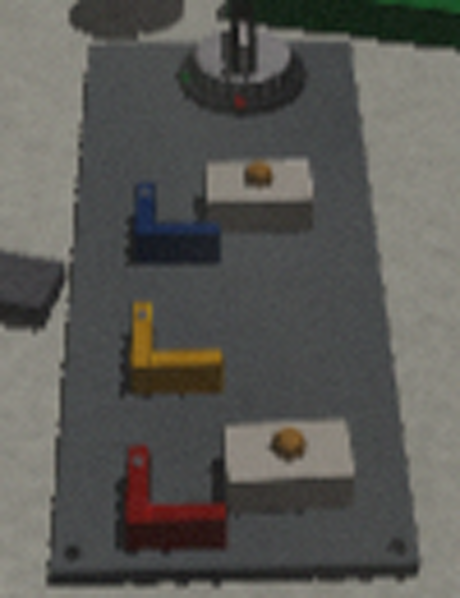

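Crop a: the L-corners, left to right, are red, yellow, blue. One white block is near red (crop 150,260) and one near blue (485,200). The collar is at (695,160), its line points left towards the red mark (637,165), and the green mark is at (672,104). Crop b agrees.

```bash
cat > m.py <<'E'
from h import *
np.set_printoptions(precision=4,suppress=True)
def hsv(s): return cv2.cvtColor(s['color'],cv2.COLOR_RGB2HSV).astype(int)
def comp(m,roi,amin):
    u0,v0,u1,v1=roi;k=np.zeros(m.shape,np.uint8);k[v0:v1,u0:u1]=m[v0:v1,u0:u1]
    n,l,st,ce=cv2.connectedComponentsWithStats(k)
    return [(ce[i],st[i,4],cv2.minAreaRect(cv2.findContours((l==i).astype(np.uint8),0,1)[0][0])) for i in range(1,n) if st[i,4]>=amin]
def wyaw(s,r,z): # long-edge world yaw of a rect, and side lengths
    p=np.array([onz(s,q,z)[:2] for q in cv2.boxPoints(r)]);e=[p[1]-p[0],p[2]-p[1]];L=[np.linalg.norm(x) for x in e]
    d=e[int(np.argmax(L))];return (np.degrees(np.arctan2(d[1],d[0]))+90)%180-90,np.array(L)
E
python3 - <<'E'
from m import *
T=snap('top');S=snap('side');h=hsv(T);g=hsv(S)
H,Sa,V=h[...,0],h[...,1],h[...,2];H2,S2,V2=g[...,0],g[...,1],g[...,2]
print('wh top');W=comp((V>160)&(Sa<60),(270,170,425,245),30)
for b in W:print(b[0],b[1],onz(T,b[2][0],.036),wyaw(T,b[2],.036))
print('brass')
bt=sorted(comp((H>8)&(H<22)&(Sa>90)&(V>60),(285,188,375,225),4),key=lambda b:b[0][0]);bs=sorted(comp((H2>8)&(H2<20)&(S2>90)&(V2>60),(300,175,340,255),4),key=lambda b:-b[0][1])
for b in bt:print('t',b[0],b[1],onz(T,b[0],.043))
for b in bs:print('s',b[0],b[1],onz(S,b[0],.041))
for a,b in zip([x for x in bt if x[1]>5],[x for x in bs if x[1]>5]):print(tri(T,a[0],S,b[0]))
print('corners')
for n,m in dict(red=((H<8)|(H>170))&(Sa>110)&(V>50),yel=(H>18)&(H<32)&(Sa>120)&(V>60),blue=(H>98)&(H<128)&(Sa>90)&(V>25)).items():
    for b in comp(m,(185,170,420,260),12):print(n,b[0],b[1],onz(T,b[2][0],.034),wyaw(T,b[2],.034),'z24',onz(T,b[2][0],.024)[:2])
print('green')
for b in comp((H>45)&(H<80)&(Sa>80),(380,150,500,260),2):print(b[0],b[1],onz(T,b[0],.02),onz(T,b[2][0],.03),wyaw(T,b[2],.03))
print('plate')
B=T['color'].astype(int);m=(V<100)&(Sa<60);m=cv2.morphologyEx(m.astype(np.uint8),2,np.ones((3,3)));m=cv2.morphologyEx(m,3,np.ones((15,15)))
for b in comp(m,(265,155,425,250),1000):print(b[1],b[2],onz(T,b[2][0],.012),wyaw(T,b[2],.012))
print('collar bright+dark')
for nm,mm in(('line',(V>150)&(Sa<60)),('bar',V<40),('disc',(V>85)&(V<=190)&(Sa<60))):
    for b in comp(mm,(388,176,417,207),4):print(nm,b[0],b[1],b[2],onz(T,b[0],.054)[:2],onz(T,b[0],.032)[:2],wyaw(T,b[2],.054))
for b in comp((V<55)|((V>100)&(Sa<40)),(388,176,420,208),100):print('base',b[0],b[2],onz(T,b[2][0],.02)[:2])
E
```

```text
wh top
brass
t [295.  211.5] 16 [0.5406 0.1181 0.043 ]
t [312.4286 193.6429] 14 [0.5938 0.0652 0.043 ]
t [315.2 191.3] 10 [0.6008 0.0568 0.043 ]
t [361.5 199.5] 16 [ 0.5744 -0.0821  0.043 ]
s [322.7188 240.5625] 32 [0.5393 0.1206 0.041 ]
s [304.5 223. ] 4 [0.585  0.0718 0.041 ]
s [316.2105 182.0526] 19 [ 0.5738 -0.08    0.041 ]
(array([0.5401, 0.1183, 0.0385]), np.float64(0.0013373037650366098))
(array([0.5724, 0.0627, 0.1551]), np.float64(0.023492326703435318))
corners
red [284.2283 192.8804] 92 [0.5912 0.1433 0.034 ] (np.float64(6.706358652227408), array([0.0437, 0.0453])) z24 [0.5921 0.1441]
red [229.9323 210.3854] 192 [0.5464 0.3159 0.034 ] (np.float64(10.43723178605103), array([0.0342, 0.0585])) z24 [0.5469 0.3181]
yel [316.7615 188.2569] 109 [0.6038 0.0444 0.034 ] (np.float64(6.394756052997309), array([0.046, 0.048])) z24 [0.6047 0.0444]
blue [348.5244 183.439 ] 82 [ 0.6249 -0.0447  0.034 ] (np.float64(-38.18650683725998), array([0.0568, 0.0331])) z24 [ 0.626  -0.0454]
blue [196.38  242.265] 200 [0.4512 0.4174 0.034 ] (np.float64(14.522609633541862), array([0.0358, 0.0564])) z2
[... 867 characters left out ...]
 184.7119903564453), (5.187678337097168, 14.131950378417969), 79.69515228271484) [ 0.6151 -0.206 ] [ 0.6173 -0.2103] (np.float64(-80.3160241593624), array([0.0422, 0.0155]))
disc [401.1667 191.4167] 12 ((401.5, 191.5), (1.0, 7.0), 90.0) [ 0.5965 -0.1996] [ 0.5984 -0.2038] (np.float64(89.34077710186284), array([0.0208, 0.003 ]))
disc [405.0841 196.7944] 107 ((404.9450378417969, 197.39305114746094), (7.450802803039551, 17.25849151611328), 81.25383758544922) [ 0.5803 -0.2108] [ 0.5819 -0.2152] (np.float64(-81.88065014048219), array([0.0514, 0.0222]))
base [405.2545 195.4364] ((405.10003662109375, 196.20001220703125), (14.758047103881836, 24.149534225463867), 63.43495178222656) [ 0.5847 -0.2177]
```

The heights agree with the text: the brass crown triangulates to 38.5 mm, its centre should be about 40 mm, and the fence spacing comes out at 99.7 mm. The collar axis is at about (0.596, -0.213) and the plate yaw is about 7.6°. I'll move to the collar with tool yaw -87°.

```bash
python3 -m creep '[{"grip":0,"delta_pos":[0,1,0],"rotation":[0,0,0.2]},{"grip":0,"delta_pos":[0,1,0],"rotation":[0,0,0.4]},{"grip":0,"delta_pos":[0,1,0],"rotation":[0,0,0.4]},{"grip":0,"delta_pos":[0,1,0],"rotation":[0,0,0.4]},{"grip":0,"delta_pos":[0,1,0],"rotation":[0,0,0.4]}]'
python3 -m creep '[{"grip":0.4,"delta_pos":[1,0,0],"rotation":[0,0,0.306]},{"grip":0.4,"delta_pos":[1,0,0],"rotation":[0,0,0.306]},{"grip":0.4,"delta_pos":[1,0,0],"rotation":[0,0,0.306]},{"grip":0.4,"delta_pos":[1,0,0],"rotation":[0,0,0.306]}]'
python3 -m creep '[{"grip":0.4,"delta_pos":[1,-0.45,0.3],"rotation":[0,0,0]},{"grip":0.4,"delta_pos":[1,-0.45,0.3],"rotation":[0,0,0]},{"grip":0.4,"delta_pos":[1,-0.45,0.3],"rotation":[0,0,0]}]'
python3 -m creep '[{"grip":0.4,"delta_pos":[1,-0.45,0.3],"rotation":[0,0,0]},{"grip":0.4,"delta_pos":[1,-0.45,0.3],"rotation":[0,0,0]},{"grip":0.4,"delta_pos":[1,-0.45,0.3],"rotation":[0,0,0]}]'
python3 -m creep '[{"grip":0.4,"delta_pos":[1,-0.45,0.2],"rotation":[0,0,0]},{"grip":0.4,"delta_pos":[1,-0.45,0.2],"rotation":[0,0,0]},{"grip":0.4,"delta_pos":[1,-0.45,0.2],"rotation":[0,0,0]}]'
```

```text
clock: 0.8
tool_pos: [0.2284, 0.5274, 0.2491]
orientation: [-180.0, 0.0, -59.6]
force: [0.0, 0.9, 0.8]
opening: 0.0884
gripper_force: 0.0
clock: 1.2
tool_pos: [0.2803, 0.4405, 0.2489]
orientation: [-180.0, 0.0, -87.2]
force: [0.3, 0.9, 0.2]
opening: 0.0613
gripper_force: 0.0
clock: 1.5
tool_pos: [0.33, 0.3403, 0.2171]
orientation: [179.9, -0.1, -86.9]
force: [0.4, 0.7, 0.9]
opening: 0.0526
gripper_force: 0.0
clock: 1.8
tool_pos: [0.3802, 0.2432, 0.1873]
orientation: [179.9, -0.1, -86.9]
force: [0.3, 1.5, 0.1]
opening: 0.0529
gripper_force: 0.0
clock: 2.1
tool_pos: [0.4309, 0.1461, 0.1677]
orientation: [179.9, -0.1, -87.0]
force: [-0.3, 0.8, 0.4]
opening: 0.0525
gripper_force: 0.0
```

```bash
python3 -m creep '[{"grip":0.4,"delta_pos":[1,-0.40,0.3],"rotation":[0,0,0]},{"grip":0.4,"delta_pos":[1,-0.40,0.3],"rotation":[0,0,0]},{"grip":0.4,"delta_pos":[1,-0.40,0.3],"rotation":[0,0,0]}]'
python3 -m creep '[{"grip":0.4,"delta_pos":[1,-0.40,0.3],"rotation":[0,0,0]},{"grip":0.4,"delta_pos":[1,-0.40,0.3],"rotation":[0,0,0]},{"grip":0.4,"delta_pos":[1,-0.40,0.3],"rotation":[0,0,0]}]'
python3 - <<'E'
from m import *
T=snap('top');S=snap('side')
print(ctrl.get_obs()['tool_pos'])
a=cv2.resize(S['color'][140:175,290:340],None,fx=8,fy=8,interpolation=2)
b=cv2.resize(T['color'][172:212,382:432],None,fx=8,fy=8,interpolation=2)
cv2.imwrite('pics/c.png',np.vstack([a,b])[:,:,::-1])
E
```

```text
clock: 2.4
tool_pos: [0.4762, 0.0487, 0.1373]
orientation: [179.9, -0.1, -87.0]
force: [-0.9, -0.3, -0.5]
opening: 0.0527
gripper_force: 0.0
clock: 2.7
tool_pos: [0.5218, -0.0489, 0.1071]
orientation: [179.9, -0.0, -87.0]
force: [-0.5, 1.2, -0.4]
opening: 0.0528
gripper_force: 0.0
[ 0.5212 -0.0474  0.1077]
```

View pics/c.png

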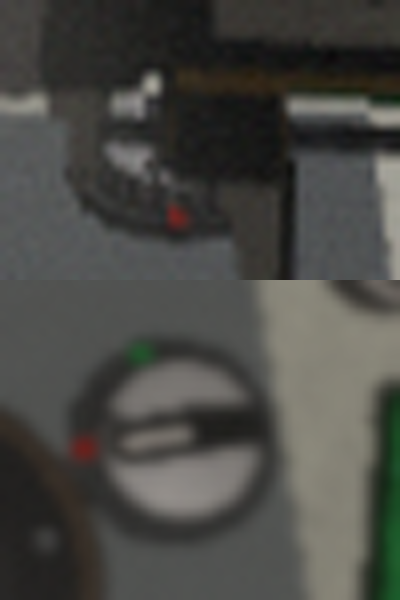

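The crop shows the bar from (115,443) to (268,420), so it lies at about 97° world. The red mark is at (85,448) and the green at (140,352). The collar axis is about (0.598, -0.2135).

```bash
python3 -m creep '[{"grip":0.4,"delta_pos":[0.9,-0.34,0.1],"rotation":[0,0,0]},{"grip":0.4,"delta_pos":[0.9,-0.34,0.1],"rotation":[0,0,0]},{"grip":0.4,"delta_pos":[0.9,-0.34,0.1],"rotation":[0,0,0]}]'
python3 -m creep '[{"grip":0.4,"delta_pos":[0.8,-0.34,0],"rotation":[0,0,-0.044]},{"grip":0.4,"delta_pos":[0.8,-0.34,0],"rotation":[0,0,-0.044]},{"grip":0.4,"delta_pos":[0.8,-0.34,0.2],"rotation":[0,0,-0.044]},{"grip":0.4,"delta_pos":[0.8,-0.34,0.4],"rotation":[0,0,-0.044]},{"grip":0.4,"delta_pos":[0.8,-0.34,0.4],"rotation":[0,0,-0.044]}]'
python3 -m creep '[{"grip":1,"delta_pos":[0,0,0],"rotation":[0,0,0]},{"grip":1,"delta_pos":[0,0,0],"rotation":[0,0,0]},{"grip":1,"delta_pos":[0,0,0],"rotation":[0,0,0]},{"grip":1,"delta_pos":[0,0,0],"rotation":[0,0,0]},{"grip":1,"delta_pos":[0,0,0],"rotation":[0,0,0]}]'
```

```text
clock: 3.1
tool_pos: [0.5613, -0.1365, 0.0984]
orientation: [-180.0, -0.0, -87.0]
force: [-0.9, 0.7, -1.1]
opening: 0.0528
gripper_force: 0.0
clock: 3.6
tool_pos: [0.5962, -0.2108, 0.0564]
orientation: [179.8, 0.1, -82.9]
force: [0.1, 0.1, -0.9]
opening: 0.0529
gripper_force: 0.0
clock: 4.1
tool_pos: [0.5978, -0.2125, 0.0592]
orientation: [-179.9, -0.0, -83.0]
force: [-0.1, 0.3, -0.2]
opening: 0.0184
gripper_force: 0.0
```

```bash
python3 -m creep '[{"grip":1,"delta_pos":[0,0,0],"rotation":[0,0,0]},{"grip":1,"delta_pos":[0,0,0],"rotation":[0,0,0]},{"grip":1,"delta_pos":[0,0,0],"rotation":[0,0,0]}]'
python3 -m creep '[{"grip":1,"delta_pos":[0,0,0],"rotation":[0,0,0.05]},{"grip":1,"delta_pos":[0,0,0],"rotation":[0,0,0.1]},{"grip":1,"delta_pos":[0,0,0],"rotation":[0,0,0.15]},{"grip":1,"delta_pos":[0,0,0],"rotation":[0,0,0.2]},{"grip":1,"delta_pos":[0,0,0],"rotation":[0,0,0.25]}]'
python3 -c "
from plant import ctrl;o=ctrl.get_obs();print(o['force'],o['moment'],o['gripper_force'],o['opening'])"
```

```text
clock: 4.4
tool_pos: [0.599, -0.2124, 0.0592]
orientation: [-179.8, -0.0, -83.0]
force: [4.8, 2.1, 0.2]
opening: 0.0136
gripper_force: 29.9
clock: 4.9
tool_pos: [0.5994, -0.2124, 0.0592]
orientation: [-179.8, 0.0, -105.7]
force: [6.1, 2.2, -0.6]
opening: 0.0137
gripper_force: 29.9
[ 6.10720668  2.15155063 -0.55917703] [ 0.86220933 -2.1146383   0.09310852] 29.933858513832092 0.01374706405338937
```

```bash
python3 -m creep '[{"grip":1,"delta_pos":[0,0,0],"rotation":[0,0,0.05]},{"grip":1,"delta_pos":[0,0,0],"rotation":[0,0,0.1]},{"grip":1,"delta_pos":[0,0,0],"rotation":[0,0,0.15]},{"grip":1,"delta_pos":[0,0,0],"rotation":[0,0,0.2]},{"grip":1,"delta_pos":[0,0,0],"rotation":[0,0,0.25]}]'
python3 -m creep '[{"grip":1,"delta_pos":[0,0,0],"rotation":[0,0,0.05]},{"grip":1,"delta_pos":[0,0,0],"rotation":[0,0,0.1]},{"grip":1,"delta_pos":[0,0,0],"rotation":[0,0,0.15]},{"grip":1,"delta_pos":[0,0,0],"rotation":[0,0,0.2]},{"grip":1,"delta_pos":[0,0,0],"rotation":[0,0,0.2]}]'
python3 -c "
from plant import ctrl;o=ctrl.get_obs();print(o['force'],o['moment'],o['gripper_force'],o['opening'],o['orientation'])"
```

```text
clock: 5.4
tool_pos: [0.5996, -0.2125, 0.0592]
orientation: [-179.8, 0.1, -128.1]
force: [6.2, 1.7, -1.9]
opening: 0.014
gripper_force: 29.9
clock: 5.9
tool_pos: [0.5998, -0.2127, 0.0592]
orientation: [-179.8, 0.2, -146.1]
force: [6.7, -0.3, -2.0]
opening: 0.0137
gripper_force: 30.0
[ 6.70671343 -0.30380023 -1.97570049] [ 0.20222584 -2.63224535 -0.03479304] 29.959412813186646 0.013731605210720534 [-179.8397492     0.18106574 -146.12993576]
```

Next come small steps to the stop.

```bash
python3 -m creep '[{"grip":1,"delta_pos":[0,0,0],"rotation":[0,0,0.03]},{"grip":1,"delta_pos":[0,0,0],"rotation":[0,0,0.06]},{"grip":1,"delta_pos":[0,0,0],"rotation":[0,0,0.09]},{"grip":1,"delta_pos":[0,0,0],"rotation":[0,0,0.09]}]'
python3 -c "
from plant import ctrl;o=ctrl.get_obs();print(o['force'],o['moment'],o['orientation'])"
python3 -m creep '[{"grip":1,"delta_pos":[0,0,0],"rotation":[0,0,0.03]},{"grip":1,"delta_pos":[0,0,0],"rotation":[0,0,0.06]},{"grip":1,"delta_pos":[0,0,0],"rotation":[0,0,0.06]}]'
python3 -c "
from plant import ctrl;o=ctrl.get_obs();print(o['force'],o['moment'],o['orientation'])"
```

```text
clock: 6.3
tool_pos: [0.5999, -0.2128, 0.0592]
orientation: [-179.9, 0.2, -154.2]
force: [6.9, 0.1, -2.2]
opening: 0.0139
gripper_force: 30.0
[ 6.94667197  0.09835045 -2.19448728] [ 0.09027961 -2.75939129 -0.06252933] [-179.85886218    0.20278534 -154.16390986]
clock: 6.6
tool_pos: [0.5999, -0.2128, 0.0592]
orientation: [-179.9, 0.2, -159.5]
force: [8.7, -0.3, -2.6]
opening: 0.0134
gripper_force: 29.9
[ 8.74186078 -0.29400107 -2.61379004] [-0.0944218  -2.78379518  0.18415375] [-179.87189863    0.21777283 -159.54522014]
```

```bash
python3 -m creep '[{"grip":1,"delta_pos":[0,0,0],"rotation":[0,0,0.03]},{"grip":1,"delta_pos":[0,0,0],"rotation":[0,0,0.03]},{"grip":1,"delta_pos":[0,0,0],"rotation":[0,0,0.03]}]'
python3 -c "
from plant import ctrl;o=ctrl.get_obs();print(o['force'],o['moment'],o['orientation'])"
python3 -m creep '[{"grip":1,"delta_pos":[0,0,0],"rotation":[0,0,0.02]},{"grip":1,"delta_pos":[0,0,0],"rotation":[0,0,0.02]},{"grip":1,"delta_pos":[0,0,0],"rotation":[0,0,0.02]}]'
python3 -c "
from plant import ctrl;o=ctrl.get_obs();print(o['force'],o['moment'],o['orientation'])"
```

```text
clock: 6.9
tool_pos: [0.5999, -0.2129, 0.0592]
orientation: [-179.9, 0.2, -162.1]
force: [8.0, -1.3, -2.3]
opening: 0.0141
gripper_force: 31.0
[ 8.01689315 -1.28900353 -2.32129509] [-0.11693712 -2.91523393  0.69518415] [-179.87078914    0.21045577 -162.09876689]
clock: 7.2
tool_pos: [0.5997, -0.2129, 0.0593]
orientation: [-179.9, 0.2, -163.9]
force: [6.6, -0.6, -1.9]
opening: 0.0144
gripper_force: 31.4
[ 6.62999321 -0.55766605 -1.93471976] [-0.24652714 -2.4960848   0.76019062] [-179.87747538    0.19192748 -163.89637667]
```

The z moment jumped and the fingers are being prised open, so the stop is at a tool yaw of about -160° (bar 20°), which matches the green mark. I'll let go, rise and turn to the plate-aligned yaw.

```bash
python3 -m creep '[{"grip":0.5,"delta_pos":[0,0,0],"rotation":[0,0,0]},{"grip":0.5,"delta_pos":[0,0,0],"rotation":[0,0,0]},{"grip":0.5,"delta_pos":[0,0,0],"rotation":[0,0,0]},{"grip":0.5,"delta_pos":[0,0,-0.4],"rotation":[0,0,0]},{"grip":0.5,"delta_pos":[0,0,-0.6],"rotation":[0,0,0]}]'
python3 -m creep '[{"grip":0.5,"delta_pos":[0,0,0],"rotation":[0,0,-0.45]},{"grip":0.5,"delta_pos":[0,0,0],"rotation":[0,0,-0.45]},{"grip":0.5,"delta_pos":[0,0,0],"rotation":[0,0,-0.45]},{"grip":0.5,"delta_pos":[0,0,0],"rotation":[0,0,-0.45]},{"grip":0.5,"delta_pos":[0,0,0],"rotation":[0,0,-0.45]}]'
python3 -m creep '[{"grip":0.5,"delta_pos":[-0.7,0.7,0],"rotation":[0,0,-0.455]},{"grip":0.5,"delta_pos":[-0.7,0.7,0],"rotation":[0,0,-0.455]},{"grip":0.5,"delta_pos":[-0.7,0.7,0],"rotation":[0,0,-0.455]},{"grip":0.5,"delta_pos":[-0.7,0.7,0],"rotation":[0,0,-0.455]},{"grip":0.5,"delta_pos":[-0.7,0.7,0],"rotation":[0,0,-0.455]}]'
python3 - <<'E'
from m import *
T=snap('top');S=snap('side')
print(ctrl.get_obs()['tool_pos'])
b=cv2.resize(T['color'][165:255,190:430],None,fx=3.3,fy=3.3,interpolation=2)
cv2.imwrite('pics/d.png',b[:,:,::-1])
E
```

```text
clock: 7.7
tool_pos: [0.5976, -0.2129, 0.1204]
orientation: [-180.0, -0.0, -164.0]
force: [1.2, -0.5, 0.9]
opening: 0.0427
gripper_force: 0.0
clock: 8.2
tool_pos: [0.5969, -0.2126, 0.1183]
orientation: [179.9, -0.0, -123.2]
force: [0.2, 0.2, 0.5]
opening: 0.0439
gripper_force: 0.0
clock: 8.7
tool_pos: [0.5772, -0.115, 0.1186]
orientation: [180.0, 0.0, -82.2]
force: [1.4, -0.5, -0.0]
opening: 0.044
gripper_force: 0.0
[ 0.5773 -0.1154  0.1184]
```

View pics/d.png

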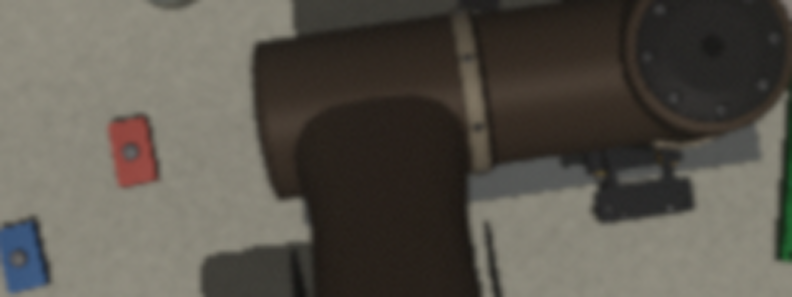

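The arm hides the collar in this picture, so I'll check it later. Red at (133,151) and blue at (18,258) haven't moved. Next is white 2 by its crown.

```bash
python3 -m creep '[{"grip":0.5,"delta_pos":[-0.34,-0.02,0],"rotation":[0,0,0]},{"grip":0.5,"delta_pos":[-0.34,-0.02,0.1],"rotation":[0,0,0]},{"grip":0.5,"delta_pos":[-0.34,-0.02,0.4],"rotation":[0,0,0]},{"grip":0.5,"delta_pos":[-0.34,-0.02,0.57],"rotation":[0,0,0]},{"grip":0.5,"delta_pos":[-0.34,-0.02,0.57],"rotation":[0,0,0]}]'
python3 -m creep '[{"grip":1,"delta_pos":[0,0,0],"rotation":[0,0,0]},{"grip":1,"delta_pos":[0,0,0],"rotation":[0,0,0]},{"grip":1,"delta_pos":[0,0,0],"rotation":[0,0,0]},{"grip":1,"delta_pos":[0,0,0],"rotation":[0,0,0]},{"grip":1,"delta_pos":[0,0,0],"rotation":[0,0,0]}]'
```

```text
clock: 9.3
tool_pos: [0.5744, -0.082, 0.0597]
orientation: [179.8, -0.0, -82.7]
force: [0.4, -0.1, 0.5]
opening: 0.0436
gripper_force: 0.0
clock: 9.8
tool_pos: [0.5755, -0.0816, 0.0619]
orientation: [-180.0, -0.0, -82.6]
force: [-0.5, -1.1, 1.2]
opening: 0.0118
gripper_force: 30.0
```

```bash
python3 - <<'E'
from m import *
S=snap('side')
b=cv2.resize(S['color'][120:220,260:380],None,fx=6,fy=6,interpolation=2)
cv2.imwrite('pics/e.png',b[:,:,::-1])
E
```

```text
(no output)
```

View pics/e.png

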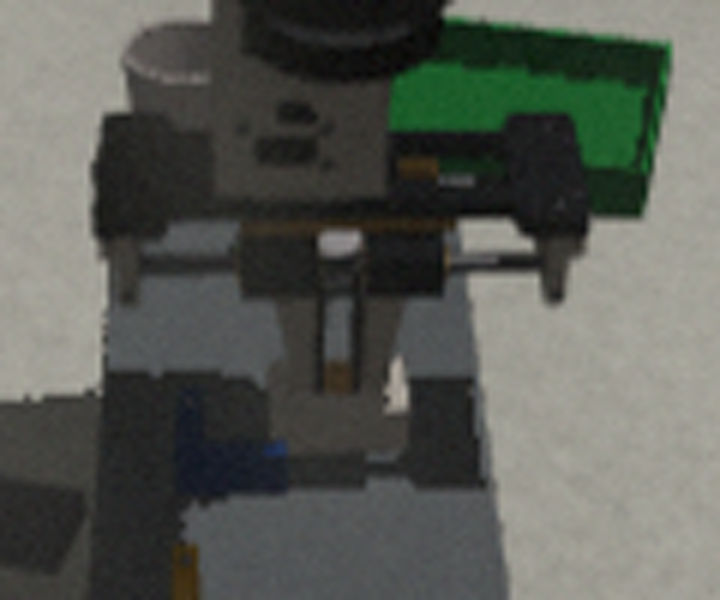

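The fingers hold the crown, seen at (335,378), but high on it. I'll regrip 2.5 mm lower.

```bash
python3 -m creep '[{"grip":0.6,"delta_pos":[0,0,0],"rotation":[0,0,0]},{"grip":0.6,"delta_pos":[0,0,0],"rotation":[0,0,0]},{"grip":0.6,"delta_pos":[0,0,0.025],"rotation":[0,0,0]},{"grip":0.6,"delta_pos":[0,0,0.025],"rotation":[0,0,0]}]'
python3 -m creep '[{"grip":1,"delta_pos":[0,0,0],"rotation":[0,0,0]},{"grip":1,"delta_pos":[0,0,0],"rotation":[0,0,0]},{"grip":1,"delta_pos":[0,0,0],"rotation":[0,0,0]},{"grip":1,"delta_pos":[0,0,0],"rotation":[0,0,0]},{"grip":1,"delta_pos":[0,0,0],"rotation":[0,0,0]}]'
```

```text
clock: 10.25
tool_pos: [0.5751, -0.0816, 0.0586]
orientation: [180.0, 0.0, -82.6]
force: [-0.1, -0.2, 1.0]
opening: 0.0338
gripper_force: 0.0
clock: 10.75
tool_pos: [0.5754, -0.0816, 0.0591]
orientation: [-180.0, -0.0, -82.6]
force: [-0.3, 0.2, -0.4]
opening: 0.0124
gripper_force: 30.0
```

```bash
python3 -m creep '[{"grip":1,"delta_pos":[0,0,-0.2],"rotation":[0,0,0]},{"grip":1,"delta_pos":[0,0,-0.4],"rotation":[0,0,0]},{"grip":1,"delta_pos":[0,0,-0.6],"rotation":[0,0,0]},{"grip":1,"delta_pos":[0,0,-0.6],"rotation":[0,0,0]}]'
python3 -m creep '[{"grip":1,"delta_pos":[0.3,0.1,0],"rotation":[0,0,0]},{"grip":1,"delta_pos":[0.65,0.2,0],"rotation":[0,0,0]},{"grip":1,"delta_pos":[0.95,0.3,0],"rotation":[0,0,0]}]'
python3 -m creep '[{"grip":1,"delta_pos":[0.3,0.1,0],"rotation":[0,0,0]},{"grip":1,"delta_pos":[0.65,0.2,0],"rotation":[0,0,0]},{"grip":1,"delta_pos":[0.95,0.3,0],"rotation":[0,0,0]}]'
python3 -m creep '[{"grip":1,"delta_pos":[0.3,0.1,0],"rotation":[0,0,0.05]},{"grip":1,"delta_pos":[0.65,0.2,0],"rotation":[0,0,0.1]},{"grip":1,"delta_pos":[0.97,0.31,0],"rotation":[0,0,0.15]},{"grip":1,"delta_pos":[0.97,0.31,0],"rotation":[0,0,0.15]}]'
```

```text
clock: 11.15
tool_pos: [0.577, -0.0815, 0.1218]
orientation: [-179.7, -0.0, -82.5]
force: [0.7, 0.5, -1.5]
opening: 0.0134
gripper_force: 2.8
clock: 11.45
tool_pos: [0.5573, -0.1806, 0.1183]
orientation: [180.0, 0.0, -82.5]
force: [-0.1, -0.3, -1.2]
opening: 0.0125
gripper_force: 30.1
clock: 11.75
tool_pos: [0.5397, -0.2791, 0.1181]
orientation: [179.9, 0.0, -82.6]
force: [-0.5, 0.4, -1.4]
opening: 0.0122
gripper_force: 30.1
clock: 12.15
tool_pos: [0.5207, -0.3811, 0.1176]
orientation: [179.9, 0.0, -96.4]
force: [0.7, 0.5, -2.0]
opening: 0.0121
gripper_force: 30.2
```

The grip slackened briefly at the lift (2.8 N) but the weight is still there. I'll lower it into the tray, watching the force.

```bash
python3 -m creep '[{"grip":1,"delta_pos":[0,0,0.2],"rotation":[0,0,0]},{"grip":1,"delta_pos":[0,0,0.4],"rotation":[0,0,0]},{"grip":1,"delta_pos":[0,0,0.56],"rotation":[0,0,0]},{"grip":1,"delta_pos":[0,0,0.56],"rotation":[0,0,0]}]'
python3 -m creep '[{"grip":1,"delta_pos":[0,0,0.05],"rotation":[0,0,0]},{"grip":1,"delta_pos":[0,0,0.08],"rotation":[0,0,0]},{"grip":1,"delta_pos":[0,0,0.09],"rotation":[0,0,0]},{"grip":1,"delta_pos":[0,0,0.09],"rotation":[0,0,0]}]'
```

```text
clock: 12.55
tool_pos: [0.5204, -0.3767, 0.0598]
orientation: [179.7, 0.1, -96.1]
force: [0.1, 0.5, -1.7]
opening: 0.0121
gripper_force: 30.2
clock: 12.95
tool_pos: [0.5227, -0.378, 0.0545]
orientation: [-180.0, -0.0, -96.0]
force: [-0.5, -1.0, -0.5]
opening: 0.0123
gripper_force: 30.2
```

```bash
python3 -m creep '[{"grip":0.6,"delta_pos":[0,0,0.01],"rotation":[0,0,0]},{"grip":0.6,"delta_pos":[0,0,0.01],"rotation":[0,0,0]},{"grip":0.6,"delta_pos":[0,0,0.01],"rotation":[0,0,0]},{"grip":0.5,"delta_pos":[0,0,-0.3],"rotation":[0,0,0]},{"grip":0.5,"delta_pos":[0,0,-0.65],"rotation":[0,0,0]}]'
python3 -m creep '[{"grip":0.5,"delta_pos":[-1,-0.25,0],"rotation":[0,0,-0.15]},{"grip":0.5,"delta_pos":[-1,-0.25,0],"rotation":[0,0,-0.15]},{"grip":0.5,"delta_pos":[-1,-0.25,0],"rotation":[0,0,-0.15]}]'
python3 -m creep '[{"grip":0.5,"delta_pos":[-1,0,0],"rotation":[0,0,0]},{"grip":0.5,"delta_pos":[-1,0,0],"rotation":[0,0,0]},{"grip":0.5,"delta_pos":[-1,0,0],"rotation":[0,0,0]}]'
python3 -m creep '[{"grip":0.5,"delta_pos":[-1,0,0],"rotation":[0,0,0]},{"grip":0.5,"delta_pos":[-1,0,0],"rotation":[0,0,0]},{"grip":0.5,"delta_pos":[-1,0,0],"rotation":[0,0,0]}]'
python3 - <<'E'
from m import *
T=snap('top');S=snap('side')
b=cv2.resize(T['color'][170:255,390:490],None,fx=5,fy=5,interpolation=2);c=cv2.resize(S['color'][110:195,280:380],None,fx=5,fy=5,interpolation=2)
cv2.imwrite('pics/f.png',np.vstack([b,c])[::,:,::-1][:,:500] if 0 else cv2.resize(np.hstack([b,c]),(800,340))[:,:,::-1])
E
```

```text
clock: 13.45
tool_pos: [0.5214, -0.3776, 0.1184]
orientation: [179.8, 0.0, -96.1]
force: [0.9, -0.1, -0.1]
opening: 0.0419
gripper_force: 0.0
clock: 13.75
tool_pos: [0.5597, -0.2774, 0.12]
orientation: [-179.9, -0.0, -82.2]
force: [-0.8, -0.6, 0.4]
opening: 0.0437
gripper_force: 0.0
clock: 14.05
tool_pos: [0.5442, -0.1779, 0.1195]
orientation: [-180.0, 0.0, -82.4]
force: [0.9, -0.6, 0.8]
opening: 0.0439
gripper_force: 0.0
clock: 14.35
tool_pos: [0.5317, -0.0791, 0.1196]
orientation: [-179.9, 0.0, -82.3]
force: [0.7, -0.7, 0.3]
opening: 0.0439
gripper_force: 0.0
```

View pics/f.png

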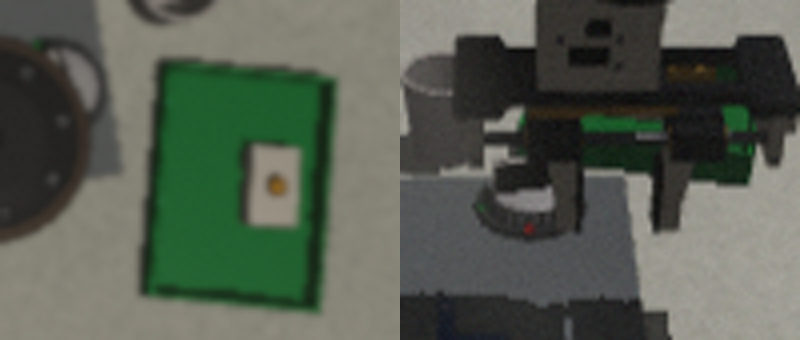

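The white block stands flat on the right half of the tray at (275,185). Next is white 1.

```bash
python3 -m creep '[{"grip":0.5,"delta_pos":[-0.97,-0.18,0],"rotation":[0,0,0]},{"grip":0.5,"delta_pos":[-0.97,-0.18,0],"rotation":[0,0,0]},{"grip":0.5,"delta_pos":[-0.97,-0.18,0],"rotation":[0,0,0]}]'
python3 -m creep '[{"grip":0.5,"delta_pos":[-0.97,-0.18,0],"rotation":[0,0,0]},{"grip":0.5,"delta_pos":[-0.97,-0.18,0],"rotation":[0,0,0]},{"grip":0.5,"delta_pos":[-0.97,-0.18,0.3],"rotation":[0,0,0]},{"grip":0.5,"delta_pos":[-0.97,-0.18,0.59],"rotation":[0,0,0]},{"grip":0.5,"delta_pos":[-0.97,-0.18,0.59],"rotation":[0,0,0]}]'
python3 -m creep '[{"grip":1,"delta_pos":[0,0,0],"rotation":[0,0,0]},{"grip":1,"delta_pos":[0,0,0],"rotation":[0,0,0]},{"grip":1,"delta_pos":[0,0,0],"rotation":[0,0,0]},{"grip":1,"delta_pos":[0,0,0],"rotation":[0,0,0]},{"grip":1,"delta_pos":[0,0,0],"rotation":[0,0,0]}]'
```

```text
clock: 14.75
tool_pos: [0.5385, 0.0183, 0.1194]
orientation: [-179.9, 0.0, -82.4]
force: [0.0, -0.8, 0.6]
opening: 0.0439
gripper_force: 0.0
clock: 15.25
tool_pos: [0.5437, 0.1135, 0.0592]
orientation: [-180.0, -0.0, -82.5]
force: [-1.1, -0.6, 1.2]
opening: 0.0439
gripper_force: 0.0
clock: 15.75
tool_pos: [0.5425, 0.1139, 0.0602]
orientation: [-180.0, 0.0, -82.6]
force: [1.2, -1.5, 0.4]
opening: 0.0122
gripper_force: 30.0
```

```bash
python3 -m creep '[{"grip":1,"delta_pos":[0,0,-0.2],"rotation":[0,0,0]},{"grip":1,"delta_pos":[0,0,-0.4],"rotation":[0,0,0]},{"grip":1,"delta_pos":[0,0,-0.6],"rotation":[0,0,0]},{"grip":1,"delta_pos":[0,0,-0.6],"rotation":[0,0,0]}]'
python3 -m creep '[{"grip":1,"delta_pos":[0.3,0.1,0],"rotation":[0,0,0]},{"grip":1,"delta_pos":[0.65,0.17,0],"rotation":[0,0,0]},{"grip":1,"delta_pos":[1,0.17,0],"rotation":[0,0,0]}]'
python3 -m creep '[{"grip":1,"delta_pos":[0.3,0.1,0],"rotation":[0,0,0]},{"grip":1,"delta_pos":[0.65,0.17,0],"rotation":[0,0,0]},{"grip":1,"delta_pos":[1,0.17,0],"rotation":[0,0,0]}]'
python3 -m creep '[{"grip":1,"delta_pos":[0.3,0.1,0],"rotation":[0,0,0]},{"grip":1,"delta_pos":[0.65,0.17,0],"rotation":[0,0,0]},{"grip":1,"delta_pos":[1,0.17,0],"rotation":[0,0,0]}]'
python3 -m creep '[{"grip":1,"delta_pos":[0.3,0.1,0],"rotation":[0,0,0]},{"grip":1,"delta_pos":[0.65,0.17,0],"rotation":[0,0,0]},{"grip":1,"delta_pos":[1,0.17,0],"rotation":[0,0,0]}]'
python3 -m creep '[{"grip":1,"delta_pos":[0.3,0.08,0],"rotation":[0,0,0.15]},{"grip":1,"delta_pos":[0.3,0.08,0],"rotation":[0,0,0.15]},{"grip":1,"delta_pos":[0.3,0.08,0.2],"rotation":[0,0,0.15]},{"grip":1,"delta_pos":[0.3,0.08,0.4],"rotation":[0,0,0.15]},{"grip":1,"delta_pos":[0.3,0.08,0.5],"rotation":[0,0,0.15]}]'
```

```text
clock: 16.15
tool_pos: [0.5438, 0.1149, 0.1227]
orientation: [-179.8, 0.1, -82.5]
force: [1.3, -0.1, -1.5]
opening: 0.0121
gripper_force: 30.0
clock: 16.45
tool_pos: [0.5371, 0.0119, 0.1194]
orientation: [179.9, 0.0, -82.5]
force: [0.7, 0.4, -2.0]
opening: 0.0119
gripper_force: 30.0
clock: 16.75
tool_pos: [0.5332, -0.0898, 0.1193]
orientation: [179.9, 0.0, -82.5]
force: [0.6, 0.3, -0.1]
opening: 0.0124
gripper_force: 30.0
clock: 17.05
tool_pos: [0.5293, -0.191, 0.1193]
orientation: [179.9, 0.0, -82.6]
force: [1.1, 0.3, -1.1]
opening: 0.0121
gripper_force: 30.0
clock: 17.35
tool_pos: [0.5255, -0.2923, 0.1192]
orientation: [179.9, 0.1, -82.6]
force: [0.7, 0.6, -1.5]
opening: 0.0121
gripper_force: 30.0
clock: 17.85
tool_pos: [0.5213, -0.3216, 0.0675]
orientation: [179.8, 0.1, -96.1]
force: [-0.2, -0.1, -0.6]
opening: 0.0121
gripper_force: 30.0
```

```bash
python3 -m creep '[{"grip":1,"delta_pos":[0,0,0.07],"rotation":[0,0,0]},{"grip":1,"delta_pos":[0,0,0.14],"rotation":[0,0,0]},{"grip":1,"delta_pos":[0,0,0.14],"rotation":[0,0,0]}]'
python3 -m creep '[{"grip":1,"delta_pos":[0,0,0.02],"rotation":[0,0,0]},{"grip":1,"delta_pos":[0,0,0.03],"rotation":[0,0,0]},{"grip":1,"delta_pos":[0,0,0.03],"rotation":[0,0,0]}]'
```

```text
clock: 18.15
tool_pos: [0.5225, -0.3218, 0.0554]
orientation: [179.9, 0.0, -96.0]
force: [-0.2, 0.1, -1.0]
opening: 0.0121
gripper_force: 30.0
clock: 18.45
tool_pos: [0.523, -0.3221, 0.0534]
orientation: [-180.0, -0.0, -96.0]
force: [0.2, 0.1, -1.5]
opening: 0.0119
gripper_force: 30.0
```

```bash
python3 -m creep '[{"grip":0.6,"delta_pos":[0,0,0.01],"rotation":[0,0,0]},{"grip":0.6,"delta_pos":[0,0,0.01],"rotation":[0,0,0]},{"grip":0.6,"delta_pos":[0,0,0.01],"rotation":[0,0,0]},{"grip":0.5,"delta_pos":[0,0,-0.3],"rotation":[0,0,0]},{"grip":0.5,"delta_pos":[0,0,-0.65],"rotation":[0,0,0]}]'
python3 -m creep '[{"grip":0.5,"delta_pos":[-1,0,0],"rotation":[0,0,-0.15]},{"grip":0.5,"delta_pos":[-1,0,0],"rotation":[0,0,-0.15]},{"grip":0.5,"delta_pos":[-1,0,0],"rotation":[0,0,-0.15]}]'
python3 -m creep '[{"grip":0.5,"delta_pos":[-1,-0.17,0],"rotation":[0,0,0]},{"grip":0.5,"delta_pos":[-1,-0.17,0],"rotation":[0,0,0]},{"grip":0.5,"delta_pos":[-1,-0.17,0],"rotation":[0,0,0]}]'
cat > blk.py <<'E'
from m import *
T=snap('top');S=snap('side');h=hsv(T);g=hsv(S)
def cm(h,n):
    H,Sa,V=h[...,0],h[...,1],h[...,2]
    return ((H<8)|(H>170))&(Sa>100)&(V>50) if n=='red' else (H>98)&(H<128)&(Sa>90)&(V>25)
for n in('red','blue'):
    for b in comp(cm(h,n),(150,150,275,300),80):print(n,'top',b[0],b[1],'mid z24',onz(T,b[2][0],.024),wyaw(T,b[2],.024))
H,Sa,V=[g[...,i] for i in range(3)]
for n in('red','blue'):
    for b in comp(cm(g,n),(200,270,500,400),80):
        x,y,w,hh=cv2.boundingRect(cv2.boxPoints(b[2]).astype(int));print(n,'side',b[0],b[1],onz(S,b[0],.02))
E
python3 blk.py; python3 - <<'E'
from m import *
T=snap('top');cv2.imwrite('pics/tr.png',T['color'][:,:,::-1])
h=hsv(T)
for b in comp((h[...,1]<60)&(h[...,2]>130),(432,190,468,242),30):print('w tray',b[0],b[1],onz(T,b[2][0],.028),wyaw(T,b[2],.028))
E
```

```text
clock: 18.95
tool_pos: [0.5218, -0.3218, 0.1175]
orientation: [179.8, 0.0, -96.1]
force: [1.4, 0.0, 0.5]
opening: 0.0424
gripper_force: 0.0
clock: 19.25
tool_pos: [0.5341, -0.2185, 0.1189]
orientation: [-179.9, 0.0, -82.2]
force: [0.2, -0.2, 0.4]
opening: 0.0441
gripper_force: 0.0
clock: 19.55
tool_pos: [0.5378, -0.1171, 0.1186]
orientation: [-179.9, 0.0, -82.3]
force: [0.6, -1.0, 0.4]
opening: 0.0437
gripper_force: 0.0
red top [229.8585 210.5024] 205 mid z24 [0.5468 0.3183 0.024 ] (np.float64(9.59685315838422), array([0.0357, 0.0589]))
blue top [196.3668 242.3166] 199 mid z24 [0.451 0.42  0.024] (np.float64(13.483031407674304), array([0.036, 0.057]))
red side [308.985 334.03 ] 734 [0.5451 0.3261 0.02  ]
blue side [362.9339 392.4009] 439 [0.4494 0.4147 0.02  ]
w tray [438.8772 216.3743] 171 [ 0.5228 -0.317   0.028 ] (np.float64(-1.7855485109774918), array([0.0302, 0.0545]))
w tray [458.0859 216.6196] 163 [ 0.5222 -0.3743  0.028 ] (np.float64(-1.9609291934765452), array([0.0302, 0.0545]))
```

Both whites are flat in the tray, with centres at y = -0.317 and -0.374. Red and blue haven't moved. Now to red.

```bash
for i in 1; do python3 -m creep '[{"grip":0.5,"delta_pos":[-1,-0.155,0],"rotation":[0,0,0]},{"grip":0.5,"delta_pos":[-1,-0.155,0],"rotation":[0,0,0]},{"grip":0.5,"delta_pos":[-1,-0.155,0],"rotation":[0,0,0]}]'; done
python3 -m creep '[{"grip":0.5,"delta_pos":[-1,-0.155,0],"rotation":[0,0,0]},{"grip":0.5,"delta_pos":[-1,-0.155,0],"rotation":[0,0,0]},{"grip":0.5,"delta_pos":[-1,-0.155,0],"rotation":[0,0,0]}]'
python3 -m creep '[{"grip":0.5,"delta_pos":[-1,-0.155,0],"rotation":[0,0,0]},{"grip":0.5,"delta_pos":[-1,-0.155,0],"rotation":[0,0,0]},{"grip":0.5,"delta_pos":[-1,-0.155,0],"rotation":[0,0,0]}]'
python3 -m creep '[{"grip":0.5,"delta_pos":[-1,-0.155,0],"rotation":[0,0,0]},{"grip":0.5,"delta_pos":[-1,-0.155,0],"rotation":[0,0,0]},{"grip":0.5,"delta_pos":[-1,-0.155,0],"rotation":[0,0,0]}]'
python3 -m creep '[{"grip":0.5,"delta_pos":[-0.31,-0.05,0],"rotation":[0,0,-0.03]},{"grip":0.5,"delta_pos":[-0.31,-0.05,0],"rotation":[0,0,-0.03]},{"grip":0.5,"delta_pos":[-0.31,-0.05,0.3],"rotation":[0,0,-0.03]},{"grip":0.5,"delta_pos":[-0.31,-0.05,0.6],"rotation":[0,0,-0.03]},{"grip":0.5,"delta_pos":[-0.31,-0.05,0.6],"rotation":[0,0,-0.03]}]'
python3 - <<'E'
from m import *
T=snap('top');S=snap('side');print(ctrl.get_obs()['tool_pos'])
b=cv2.resize(T['color'][165:245,270:430],None,fx=4,fy=4,interpolation=2);c=cv2.resize(S['color'][260:360,230:390],None,fx=4,fy=2.6,interpolation=2)
cv2.imwrite('pics/g.png',np.vstack([b,c])[:,:,::-1])
E
```

```text
clock: 20.0
tool_pos: [0.5404, -0.0175, 0.1183]
orientation: [-179.9, 0.0, -82.4]
force: [-0.5, -0.9, -0.1]
opening: 0.0435
gripper_force: 0.0
clock: 20.3
tool_pos: [0.5433, 0.0839, 0.1183]
orientation: [-179.9, 0.0, -82.4]
force: [0.2, -0.0, 0.6]
opening: 0.0438
gripper_force: 0.0
clock: 20.6
tool_pos: [0.546, 0.1853, 0.1181]
orientation: [-179.9, 0.0, -82.4]
force: [-0.6, -1.0, 0.4]
opening: 0.0438
gripper_force: 0.0
clock: 20.9
tool_pos: [0.5485, 0.2867, 0.1179]
orientation: [-179.9, 0.0, -82.5]
force: [-0.2, -0.9, -0.8]
opening: 0.0443
gripper_force: 0.0
clock: 21.4
tool_pos: [0.5462, 0.311, 0.054]
orientation: [179.6, -0.2, -80.0]
force: [-0.4, -1.2, -0.4]
opening: 0.0436
gripper_force: 0.0
[0.5484 0.3133 0.0581]
```

View pics/g.png

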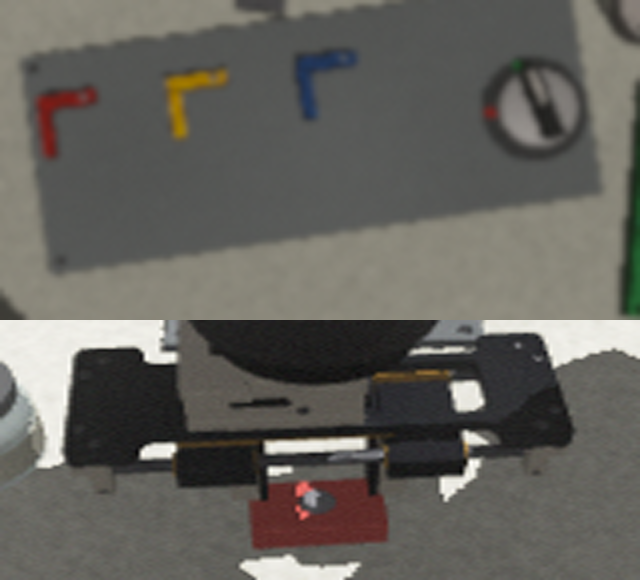

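The collar line points at the green mark. The crown is centred between the fingers at side pixel (309,329). The plate is clear now, so I'll refine it and the corners.

```bash
python3 - <<'E'
from m import *
T=snap('top');S=snap('side');h=hsv(T);g=hsv(S)
print('crown',onz(S,(309.2,329.2),.030))
H,Sa,V=[h[...,i] for i in range(3)]
print('bench V',V[230,300:360:10],'plate',V[205,300:360:10])
M={'red':((H<8)|(H>170))&(Sa>90)&(V>40),'yel':(H>14)&(H<32)&(Sa>110)&(V>50),'blue':(H>98)&(H<128)&(Sa>80)&(V>25)}
for n,m in M.items():
    for b in comp(m,(270,165,380,215),12):print(n,b[0],b[1],onz(T,b[2][0],.034),wyaw(T,b[2],.034),'cen',onz(T,b[0],.034))
# plate edges: lower edge transitions (dark plate->bright bench), per column
for lo,hi,z,nm in((212,242,0.012,'front'),):
    P=[]
    G=cv2.cvtColor(T['color'],cv2.COLOR_RGB2GRAY).astype(float)
    for u in range(295,400,3):
        d=np.diff(cv2.GaussianBlur(G,(1,5),0)[195:240,u]);i=int(np.argmax(d))
        w=d[max(0,i-2):i+3];P.append(onz(T,(u,195+max(0,i-2)+(w*np.arange(len(w))).sum()/w.sum()+.5),z)[:2])
    P=np.array(P);f=np.polyfit(P[:,1],P[:,0],1);r=np.abs(np.polyval(f,P[:,1])-P[:,0]);k=r<.003
    f=np.polyfit(P[k,1],P[k,0],1);print(nm,'yaw',-np.degrees(np.arctan(f[0])),f,k.sum(),r.max())
E
```

```text
crown [0.5451 0.3224 0.03  ]
bench V [ 98 123 136 139 139 139] plate [85 85 85 87 90 90]
red [284.0571 192.9714] 105 [0.5898 0.1439 0.034 ] (np.float64(5.925599440568334), array([0.0446, 0.0484])) cen [0.5976 0.1514 0.034 ]
yel [316.7768 188.2679] 112 [0.604  0.0443 0.034 ] (np.float64(7.394570130713134), array([0.0464, 0.0478])) cen [0.6108 0.052  0.034 ]
blue [348.8132 183.3187] 91 [ 0.6256 -0.0449  0.034 ] (np.float64(-38.18514636871498), array([0.0592, 0.0337])) cen [ 0.6247 -0.0454  0.034 ]
front yaw 7.811015120859418 [-0.1372  0.4968] 35 0.0012346022506870558
```

```bash
python3 -m creep '[{"grip":0.5,"delta_pos":[-0.02,0,0.1],"rotation":[0,0,0]},{"grip":0.5,"delta_pos":[-0.02,0,0.1],"rotation":[0,0,0]},{"grip":1,"delta_pos":[-0.02,0,0.1],"rotation":[0,0,0]},{"grip":1,"delta_pos":[-0.02,0,0.1],"rotation":[0,0,0]},{"grip":1,"delta_pos":[-0.02,0,0.1],"rotation":[0,0,0]}]'
python3 -m creep '[{"grip":1,"delta_pos":[0,0,0],"rotation":[0,0,0]},{"grip":1,"delta_pos":[0,0,0],"rotation":[0,0,0]},{"grip":1,"delta_pos":[0,0,0],"rotation":[0,0,0]},{"grip":1,"delta_pos":[0,0,0],"rotation":[0,0,0]}]'
```

```text
clock: 22.1
tool_pos: [0.5475, 0.317, 0.0483]
orientation: [-180.0, 0.0, -79.8]
force: [-0.6, 0.3, 0.6]
opening: 0.0253
gripper_force: 0.0
clock: 22.5
tool_pos: [0.5474, 0.3169, 0.0482]
orientation: [-180.0, 0.0, -79.8]
force: [-0.4, 1.3, 1.7]
opening: 0.012
gripper_force: 30.0
```

Plate yaw is 7.8°. Inner corners are red (0.602, 0.157) and blue (0.629, -0.040). The height and spacing agree with the text. I'll lift red and carry it to just short of its home.

```bash
python3 -m creep '[{"grip":1,"delta_pos":[0,0,-0.15],"rotation":[0,0,0]},{"grip":1,"delta_pos":[0,0,-0.3],"rotation":[0,0,0]},{"grip":1,"delta_pos":[0,0,-0.45],"rotation":[0,0,0]},{"grip":1,"delta_pos":[0,0,-0.45],"rotation":[0,0,0]}]'
python3 -m creep '[{"grip":1,"delta_pos":[0.3,0.05,0],"rotation":[0,0,0]},{"grip":1,"delta_pos":[0.65,0.1,0],"rotation":[0,0,0]},{"grip":1,"delta_pos":[0.98,0.1,0],"rotation":[0,0,0]}]'
python3 -m creep '[{"grip":1,"delta_pos":[0.3,0.05,0],"rotation":[0,0,0.01]},{"grip":1,"delta_pos":[0.65,0.1,0],"rotation":[0,0,0.02]},{"grip":1,"delta_pos":[0.97,0.11,0],"rotation":[0,0,0.027]},{"grip":1,"delta_pos":[0.97,0.11,0],"rotation":[0,0,0.027]}]'
python3 -m creep '[{"grip":1,"delta_pos":[0,0,0],"rotation":[0,0,0]},{"grip":1,"delta_pos":[0,0,0],"rotation":[0,0,0]}]'
```

```text
clock: 22.9
tool_pos: [0.5484, 0.3176, 0.095]
orientation: [-179.8, 0.1, -79.8]
force: [-0.3, 0.5, -0.2]
opening: 0.012
gripper_force: 30.0
clock: 23.2
tool_pos: [0.5538, 0.2172, 0.0919]
orientation: [179.9, -0.0, -79.8]
force: [1.1, 0.5, -0.7]
opening: 0.0121
gripper_force: 30.0
clock: 23.6
tool_pos: [0.5603, 0.1177, 0.092]
orientation: [179.9, -0.0, -82.5]
force: [0.4, 0.9, -1.5]
opening: 0.0118
gripper_force: 30.0
clock: 23.8
tool_pos: [0.561, 0.1215, 0.0925]
orientation: [180.0, -0.0, -82.3]
force: [0.6, 0.8, -1.0]
opening: 0.0121
gripper_force: 30.0
```

```bash
python3 -m creep '[{"grip":1,"delta_pos":[0,0,0.1],"rotation":[0,0,0]},{"grip":1,"delta_pos":[0,0,0.2],"rotation":[0,0,0]},{"grip":1,"delta_pos":[0,0,0.3],"rotation":[0,0,0]},{"grip":1,"delta_pos":[0,0,0.31],"rotation":[0,0,0]},{"grip":1,"delta_pos":[0,0,0.31],"rotation":[0,0,0]}]'
python3 -m creep '[{"grip":1,"delta_pos":[0,0,0.01],"rotation":[0,0,0]},{"grip":1,"delta_pos":[0,0,0.01],"rotation":[0,0,0]},{"grip":1,"delta_pos":[0,0,0.01],"rotation":[0,0,0]}]'
```

```text
clock: 24.3
tool_pos: [0.5608, 0.1212, 0.0613]
orientation: [179.9, -0.0, -82.3]
force: [0.4, 0.4, -2.1]
opening: 0.0123
gripper_force: 30.0
clock: 24.6
tool_pos: [0.5612, 0.1211, 0.0613]
orientation: [-180.0, 0.0, -82.3]
force: [-0.7, -0.2, -0.5]
opening: 0.0119
gripper_force: 30.0
```

```bash
python3 -m creep '[{"grip":1,"delta_pos":[-0.03,0,0],"rotation":[0,0,0]},{"grip":1,"delta_pos":[-0.06,0,0],"rotation":[0,0,0]},{"grip":1,"delta_pos":[-0.08,0,0],"rotation":[0,0,0]},{"grip":1,"delta_pos":[-0.08,0,0],"rotation":[0,0,0]}]'
python3 -m creep '[{"grip":1,"delta_pos":[-0.02,0,0],"rotation":[0,0,0]},{"grip":1,"delta_pos":[-0.02,0,0],"rotation":[0,0,0]},{"grip":1,"delta_pos":[-0.02,0,0],"rotation":[0,0,0]}]'
python3 -m creep '[{"grip":1,"delta_pos":[-0.02,0,0],"rotation":[0,0,0]},{"grip":1,"delta_pos":[-0.02,0,0],"rotation":[0,0,0]},{"grip":1,"delta_pos":[-0.02,0,0],"rotation":[0,0,0]}]'
```

```text
clock: 25.0
tool_pos: [0.5601, 0.1295, 0.0612]
orientation: [-180.0, 0.0, -82.3]
force: [-0.7, 0.2, -1.3]
opening: 0.012
gripper_force: 30.0
clock: 25.3
tool_pos: [0.5596, 0.1308, 0.061]
orientation: [180.0, -0.0, -82.3]
force: [0.4, -2.7, -0.4]
opening: 0.0121
gripper_force: 30.0
clock: 25.6
tool_pos: [0.559, 0.1315, 0.0612]
orientation: [179.9, -0.1, -82.3]
force: [0.7, -8.5, 2.9]
opening: 0.0121
gripper_force: 30.0
```

```bash
python3 -m creep '[{"grip":1,"delta_pos":[0,-0.04,0],"rotation":[0,0,0]},{"grip":1,"delta_pos":[0,-0.08,0],"rotation":[0,0,0]},{"grip":1,"delta_pos":[0,-0.11,0],"rotation":[0,0,0]},{"grip":1,"delta_pos":[0,-0.11,0],"rotation":[0,0,0]}]'
python3 -m creep '[{"grip":1,"delta_pos":[0,-0.02,0],"rotation":[0,0,0]},{"grip":1,"delta_pos":[0,-0.02,0],"rotation":[0,0,0]},{"grip":1,"delta_pos":[0,-0.02,0],"rotation":[0,0,0]}]'
python3 -m creep '[{"grip":1,"delta_pos":[0,-0.02,0],"rotation":[0,0,0]},{"grip":1,"delta_pos":[0,-0.02,0],"rotation":[0,0,0]},{"grip":1,"delta_pos":[0,-0.02,0],"rotation":[0,0,0]}]'
```

```text
clock: 26.0
tool_pos: [0.5684, 0.1321, 0.0605]
orientation: [179.7, -0.2, -82.3]
force: [-3.6, -9.6, 4.2]
opening: 0.0119
gripper_force: 30.0
clock: 26.3
tool_pos: [0.5701, 0.1323, 0.0605]
orientation: [179.7, -0.2, -82.3]
force: [-3.1, -9.1, 3.8]
opening: 0.0123
gripper_force: 30.0
clock: 26.6
tool_pos: [0.5721, 0.1326, 0.0605]
orientation: [179.7, -0.2, -82.3]
force: [-4.2, -8.7, 3.9]
opening: 0.0123
gripper_force: 30.0
```

```bash
python3 -m creep '[{"grip":1,"delta_pos":[0,-0.02,0],"rotation":[0,0,0]},{"grip":1,"delta_pos":[0,-0.02,0],"rotation":[0,0,0]},{"grip":1,"delta_pos":[0,-0.02,0],"rotation":[0,0,0]}]'
python3 -m creep '[{"grip":1,"delta_pos":[0,-0.02,0],"rotation":[0,0,0]},{"grip":1,"delta_pos":[0,-0.02,0],"rotation":[0,0,0]},{"grip":1,"delta_pos":[0,-0.02,0],"rotation":[0,0,0]}]'
```

```text
clock: 26.9
tool_pos: [0.5741, 0.1328, 0.0605]
orientation: [179.7, -0.2, -82.3]
force: [-4.1, -8.0, 4.2]
opening: 0.012
gripper_force: 30.0
clock: 27.2
tool_pos: [0.5756, 0.133, 0.0604]
orientation: [179.6, -0.2, -82.3]
force: [-5.9, -8.9, 5.1]
opening: 0.0124
gripper_force: 30.0
```

```bash
python3 -m creep '[{"grip":1,"delta_pos":[0,-0.02,0],"rotation":[0,0,0]},{"grip":1,"delta_pos":[0,-0.02,0],"rotation":[0,0,0]},{"grip":1,"delta_pos":[0,-0.02,0],"rotation":[0,0,0]}]'
python3 -m creep '[{"grip":1,"delta_pos":[0,-0.02,0],"rotation":[0,0,0]},{"grip":1,"delta_pos":[0,-0.02,0],"rotation":[0,0,0]},{"grip":1,"delta_pos":[0,-0.02,0],"rotation":[0,0,0]}]'
```

```text
clock: 27.5
tool_pos: [0.5757, 0.1329, 0.0601]
orientation: [179.5, -0.2, -82.4]
force: [-12.3, -7.8, 9.5]
opening: 0.0122
gripper_force: 30.0
clock: 27.8
tool_pos: [0.5758, 0.1328, 0.0599]
orientation: [179.3, -0.2, -82.4]
force: [-19.9, -6.0, 14.6]
opening: 0.0121
gripper_force: 30.0
```

Contact is firm on both fences. I'll press y a little more, relax and release.

```bash
python3 -m creep '[{"grip":1,"delta_pos":[-0.02,0,0],"rotation":[0,0,0]},{"grip":1,"delta_pos":[-0.02,0,0],"rotation":[0,0,0]},{"grip":1,"delta_pos":[-0.02,0.03,-0.01],"rotation":[0,0,0]},{"grip":1,"delta_pos":[-0.02,0.03,-0.01],"rotation":[0,0,0]},{"grip":1,"delta_pos":[0,0.03,-0.01],"rotation":[0,0,0]}]'
python3 -m creep '[{"grip":0.9,"delta_pos":[0,0,0],"rotation":[0,0,0]},{"grip":0.7,"delta_pos":[0,0,0],"rotation":[0,0,0]},{"grip":0.6,"delta_pos":[0,0,0],"rotation":[0,0,0]},{"grip":0.6,"delta_pos":[0,0,-0.1],"rotation":[0,0,0]},{"grip":0.5,"delta_pos":[0,0,-0.5],"rotation":[0,0,0]}]'
python3 -m creep '[{"grip":0.5,"delta_pos":[0.3,1,0],"rotation":[0,0,0]},{"grip":0.5,"delta_pos":[0.3,1,0],"rotation":[0,0,0]},{"grip":0.5,"delta_pos":[0.3,1,0],"rotation":[0,0,0]}]'
python3 - <<'E'
from m import *
T=snap('top');S=snap('side')
b=cv2.resize(T['color'][180:220,270:320],None,fx=8,fy=8,interpolation=2);c=cv2.resize(S['color'][230:280,270:350],None,fx=5,fy=6.4,interpolation=2)
cv2.imwrite('pics/i.png',np.hstack([b,c])[:,:,::-1])
E
python3 blk.py
```

```text
clock: 28.3
tool_pos: [0.5756, 0.1331, 0.0609]
orientation: [179.6, -0.2, -82.4]
force: [-10.4, -2.2, 2.0]
opening: 0.012
gripper_force: 30.0
clock: 28.8
tool_pos: [0.5776, 0.1352, 0.1096]
orientation: [179.7, -0.1, -82.3]
force: [1.2, 0.2, 0.1]
opening: 0.0378
gripper_force: 0.0
clock: 29.1
tool_pos: [0.4795, 0.0903, 0.1127]
orientation: [179.9, 0.0, -82.4]
force: [1.1, 0.5, 0.5]
opening: 0.044
gripper_force: 0.0
blue top [196.38  242.265] 200 mid z24 [0.451  0.4203 0.024 ] (np.float64(14.522609633541776), array([0.0361, 0.0568]))
blue side [362.9155 392.4315] 438 [0.4494 0.4147 0.02  ]
```

View pics/i.png

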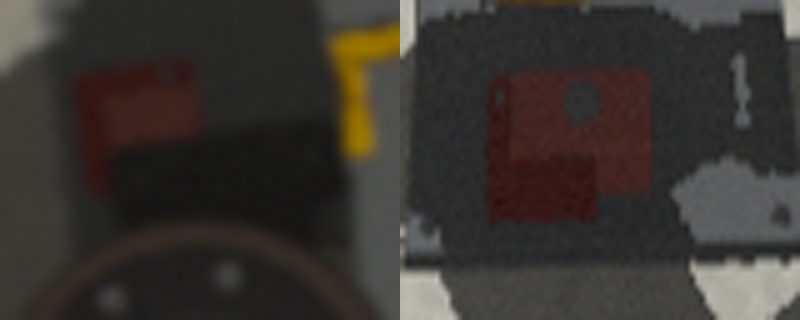

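Red looks seated in its corner in both views. Now blue.

```bash
python3 -m creep '[{"grip":0.5,"delta_pos":[-1,-0.05,0],"rotation":[0,0,0]},{"grip":0.5,"delta_pos":[-1,-0.05,0],"rotation":[0,0,0]},{"grip":0.5,"delta_pos":[-1,-0.05,0],"rotation":[0,0,0]}]'
python3 -m creep '[{"grip":0.5,"delta_pos":[-1,-0.05,0],"rotation":[0,0,0]},{"grip":0.5,"delta_pos":[-1,-0.05,0],"rotation":[0,0,0]},{"grip":0.5,"delta_pos":[-1,-0.05,0],"rotation":[0,0,0]}]'
python3 -m creep '[{"grip":0.5,"delta_pos":[-1,-0.05,0],"rotation":[0,0,0]},{"grip":0.5,"delta_pos":[-1,-0.05,0],"rotation":[0,0,0]},{"grip":0.5,"delta_pos":[-1,-0.05,0],"rotation":[0,0,0]}]'
python3 -m creep '[{"grip":0.5,"delta_pos":[-0.31,0,0],"rotation":[0,0,-0.07]},{"grip":0.5,"delta_pos":[-0.31,0,0],"rotation":[0,0,-0.07]},{"grip":0.5,"delta_pos":[-0.31,0,0],"rotation":[0,0,-0.07]}]'
python3 - <<'E'
from m import *
T=snap('top');S=snap('side');print(ctrl.get_obs()['tool_pos'])
b=cv2.resize(T['color'][180:220,270:330],None,fx=8,fy=8,interpolation=2);c=cv2.resize(S['color'][300:400,310:430],None,fx=3.2,fy=3.2,interpolation=2)
cv2.imwrite('pics/j.png',np.hstack([b,c])[:,:600,::-1] if 0 else cv2.resize(np.hstack([b,c]),(800,296))[:,:,::-1])
h=hsv(T);H,Sa,V=[h[...,i] for i in range(3)]
for b in comp(((H<8)|(H>170))&(Sa>90)&(V>40),(270,165,380,215),12):print(b[0],b[1],onz(T,b[2][0],.035),wyaw(T,b[2],.035))
E
python3 blk.py
```

```text
clock: 29.6
tool_pos: [0.4778, 0.1981, 0.1126]
orientation: [-179.8, 0.1, -82.0]
force: [0.0, 0.0, 0.3]
opening: 0.0441
gripper_force: 0.0
clock: 29.9
tool_pos: [0.4688, 0.2983, 0.1122]
orientation: [-179.9, 0.1, -82.0]
force: [0.0, -0.4, -1.1]
opening: 0.0441
gripper_force: 0.0
clock: 30.2
tool_pos: [0.4598, 0.398, 0.1118]
orientation: [-179.9, 0.1, -82.1]
force: [-0.4, -0.7, -0.4]
opening: 0.0438
gripper_force: 0.0
clock: 30.5
tool_pos: [0.455, 0.4233, 0.1114]
orientation: [180.0, -0.0, -76.0]
force: [0.9, -0.6, -0.5]
opening: 0.0437
gripper_force: 0.0
[0.4549 0.4222 0.1117]
[287.8483 198.4118] 323 [0.5787 0.1407 0.035 ] (np.float64(7.69978519183519), array([0.0472, 0.0718]))
blue top [197.4771 241.098 ] 153 mid z24 [0.4518 0.4183 0.024 ] (np.float64(14.522564715644023), array([0.0317, 0.0576]))
blue side [363.6019 392.6811] 417 [0.4484 0.415  0.02  ]
```

View pics/j.png

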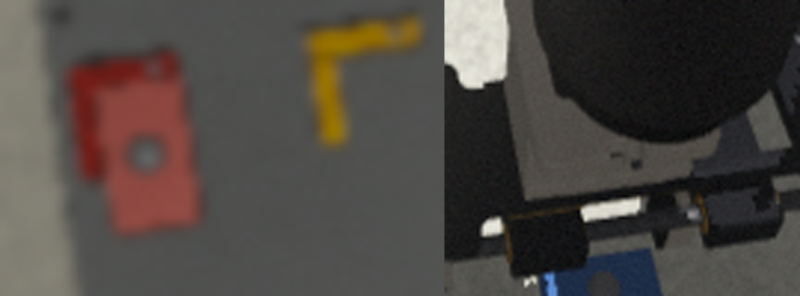

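Red is square and home: the outline measures 47 x 72 mm, which fits 46 x 70, at a yaw of 7.7°. Now I'll grasp blue.

```bash
python3 -m creep '[{"grip":0.5,"delta_pos":[0.01,0.04,0.2],"rotation":[0,0,0]},{"grip":0.5,"delta_pos":[0.01,0.04,0.45],"rotation":[0,0,0]},{"grip":0.5,"delta_pos":[0.01,0.04,0.63],"rotation":[0,0,0]},{"grip":0.5,"delta_pos":[0.01,0.04,0.63],"rotation":[0,0,0]},{"grip":1,"delta_pos":[0.01,0.04,0.63],"rotation":[0,0,0]}]'
python3 -m creep '[{"grip":1,"delta_pos":[0,0,0],"rotation":[0,0,0]},{"grip":1,"delta_pos":[0,0,0],"rotation":[0,0,0]},{"grip":1,"delta_pos":[0,0,0],"rotation":[0,0,0]},{"grip":1,"delta_pos":[0,0,0],"rotation":[0,0,0]},{"grip":1,"delta_pos":[0,0,0],"rotation":[0,0,0]}]'
```

```text
clock: 31.2
tool_pos: [0.4513, 0.4201, 0.0491]
orientation: [180.0, -0.0, -76.0]
force: [-0.5, -0.5, -0.0]
opening: 0.0396
gripper_force: 0.0
clock: 31.7
tool_pos: [0.4511, 0.4207, 0.0495]
orientation: [-180.0, 0.0, -76.0]
force: [-0.2, -0.7, 2.7]
opening: 0.0116
gripper_force: 30.0
```

```bash
python3 -m creep '[{"grip":1,"delta_pos":[0,0,-0.2],"rotation":[0,0,0]},{"grip":1,"delta_pos":[0,0,-0.4],"rotation":[0,0,0]},{"grip":1,"delta_pos":[0,0,-0.6],"rotation":[0,0,0]},{"grip":1,"delta_pos":[0,0,-0.65],"rotation":[0,0,0]}]'
python3 -m creep '[{"grip":1,"delta_pos":[0.3,0,0],"rotation":[0,0,0]},{"grip":1,"delta_pos":[0.65,-0.02,0],"rotation":[0,0,0]},{"grip":1,"delta_pos":[1,-0.025,0],"rotation":[0,0,0]}]'
python3 -m creep '[{"grip":1,"delta_pos":[0.3,0,0],"rotation":[0,0,0]},{"grip":1,"delta_pos":[0.65,-0.02,0],"rotation":[0,0,0]},{"grip":1,"delta_pos":[1,-0.025,0],"rotation":[0,0,0]}]'
python3 -m creep '[{"grip":1,"delta_pos":[0.3,0,0],"rotation":[0,0,0]},{"grip":1,"delta_pos":[0.65,-0.02,0],"rotation":[0,0,0]},{"grip":1,"delta_pos":[1,-0.025,0],"rotation":[0,0,0]}]'
python3 -m creep '[{"grip":1,"delta_pos":[0.3,0,0],"rotation":[0,0,0]},{"grip":1,"delta_pos":[0.65,-0.02,0],"rotation":[0,0,0]},{"grip":1,"delta_pos":[1,-0.025,0],"rotation":[0,0,0]}]'
python3 -m creep '[{"grip":1,"delta_pos":[0.3,0,0],"rotation":[0,0,0]},{"grip":1,"delta_pos":[0.65,-0.02,0],"rotation":[0,0,0]},{"grip":1,"delta_pos":[1,-0.025,0],"rotation":[0,0,0]}]'
python3 -m creep '[{"grip":1,"delta_pos":[0.14,0,0],"rotation":[0,0,0.03]},{"grip":1,"delta_pos":[0.14,0,0],"rotation":[0,0,0.071]},{"grip":1,"delta_pos":[0.14,0,0],"rotation":[0,0,0.071]},{"grip":1,"delta_pos":[0.14,0,0],"rotation":[0,0,0.071]}]'
```

```text
clock: 32.1
tool_pos: [0.4516, 0.4216, 0.1161]
orientation: [-179.9, 0.1, -76.0]
force: [0.8, 0.5, -0.8]
opening: 0.0119
gripper_force: 30.0
clock: 32.4
tool_pos: [0.4773, 0.3231, 0.113]
orientation: [179.9, -0.0, -75.9]
force: [1.2, -0.7, -1.1]
opening: 0.0117
gripper_force: 30.0
clock: 32.7
tool_pos: [0.5041, 0.2264, 0.1132]
orientation: [179.9, -0.0, -76.0]
force: [0.9, -0.1, -1.2]
opening: 0.0116
gripper_force: 30.0
clock: 33.0
tool_pos: [0.5308, 0.13, 0.1132]
orientation: [179.9, -0.0, -76.0]
force: [-0.1, 0.9, -1.3]
opening: 0.0119
gripper_force: 30.0
clock: 33.3
tool_pos: [0.5574, 0.0337, 0.1132]
orientation: [179.9, 0.0, -76.0]
force: [1.9, -0.2, -0.8]
opening: 0.0119
gripper_force: 30.0
clock: 33.6
tool_pos: [0.5841, -0.0627, 0.1131]
orientation: [179.9, 0.0, -76.0]
force: [-0.5, 0.2, -2.1]
opening: 0.0123
gripper_force: 30.0
clock: 34.0
tool_pos: [0.5873, -0.0747, 0.1135]
orientation: [180.0, 0.0, -82.3]
force: [0.1, -0.1, -0.5]
opening: 0.0117
gripper_force: 30.0
```

```bash
python3 -m creep '[{"grip":1,"delta_pos":[0,0,0.2],"rotation":[0,0,0]},{"grip":1,"delta_pos":[0,0,0.35],"rotation":[0,0,0]},{"grip":1,"delta_pos":[0,0,0.48],"rotation":[0,0,0]},{"grip":1,"delta_pos":[0,0,0.515],"rotation":[0,0,0]},{"grip":1,"delta_pos":[0,0,0.52],"rotation":[0,0,0]}]'
python3 -m creep '[{"grip":1,"delta_pos":[-0.03,0,0],"rotation":[0,0,0]},{"grip":1,"delta_pos":[-0.06,0,0],"rotation":[0,0,0]},{"grip":1,"delta_pos":[-0.08,0,0],"rotation":[0,0,0]},{"grip":1,"delta_pos":[-0.08,0,0],"rotation":[0,0,0]}]'
python3 -m creep '[{"grip":1,"delta_pos":[-0.02,0,0],"rotation":[0,0,0]},{"grip":1,"delta_pos":[-0.02,0,0],"rotation":[0,0,0]},{"grip":1,"delta_pos":[-0.02,0,0],"rotation":[0,0,0]}]'
python3 -m creep '[{"grip":1,"delta_pos":[-0.02,0,0],"rotation":[0,0,0]},{"grip":1,"delta_pos":[-0.02,0,0],"rotation":[0,0,0]},{"grip":1,"delta_pos":[-0.02,0,0],"rotation":[0,0,0]}]'
```

```text
clock: 34.5
tool_pos: [0.5875, -0.0746, 0.0618]
orientation: [180.0, -0.0, -82.3]
force: [-0.5, 0.9, -1.1]
opening: 0.0115
gripper_force: 30.0
clock: 34.9
tool_pos: [0.5868, -0.0667, 0.0624]
orientation: [-180.0, 0.0, -82.3]
force: [0.8, -0.5, -1.9]
opening: 0.0121
gripper_force: 30.0
clock: 35.2
tool_pos: [0.5863, -0.0657, 0.0623]
orientation: [180.0, -0.0, -82.4]
force: [-1.1, -5.7, 1.2]
opening: 0.0118
gripper_force: 30.0
clock: 35.5
tool_pos: [0.5858, -0.0648, 0.0627]
orientation: [180.0, -0.1, -82.4]
force: [-0.7, -10.5, 4.0]
opening: 0.0118
gripper_force: 30.0
```

```bash
python3 -m creep '[{"grip":1,"delta_pos":[0,-0.04,0],"rotation":[0,0,0]},{"grip":1,"delta_pos":[0,-0.08,0],"rotation":[0,0,0]},{"grip":1,"delta_pos":[0,-0.12,0],"rotation":[0,0,0]},{"grip":1,"delta_pos":[0,-0.12,0],"rotation":[0,0,0]}]'
python3 -m creep '[{"grip":1,"delta_pos":[0,-0.02,0],"rotation":[0,0,0]},{"grip":1,"delta_pos":[0,-0.02,0],"rotation":[0,0,0]},{"grip":1,"delta_pos":[0,-0.02,0],"rotation":[0,0,0]}]'
python3 -m creep '[{"grip":1,"delta_pos":[0,-0.02,0],"rotation":[0,0,0]},{"grip":1,"delta_pos":[0,-0.02,0],"rotation":[0,0,0]},{"grip":1,"delta_pos":[0,-0.02,0],"rotation":[0,0,0]}]'
```

```text
clock: 35.9
tool_pos: [0.5949, -0.0646, 0.0619]
orientation: [179.6, -0.1, -82.4]
force: [-7.5, -16.0, 6.7]
opening: 0.0118
gripper_force: 30.0
clock: 36.2
tool_pos: [0.5965, -0.0644, 0.0619]
orientation: [179.6, -0.1, -82.4]
force: [-8.2, -15.9, 7.2]
opening: 0.0121
gripper_force: 30.0
clock: 36.5
tool_pos: [0.5984, -0.0642, 0.0619]
orientation: [179.6, -0.1, -82.4]
force: [-7.9, -15.6, 6.9]
opening: 0.0117
gripper_force: 30.0
```

```bash
python3 -m creep '[{"grip":1,"delta_pos":[0.015,-0.02,0],"rotation":[0,0,0]},{"grip":1,"delta_pos":[0.015,-0.03,0],"rotation":[0,0,0]},{"grip":1,"delta_pos":[0.015,-0.03,0],"rotation":[0,0,0]}]'
python3 -m creep '[{"grip":1,"delta_pos":[0,-0.02,0],"rotation":[0,0,0]},{"grip":1,"delta_pos":[0,-0.02,0],"rotation":[0,0,0]},{"grip":1,"delta_pos":[0,-0.02,0],"rotation":[0,0,0]}]'
python3 -m creep '[{"grip":1,"delta_pos":[0,-0.02,0],"rotation":[0,0,0]},{"grip":1,"delta_pos":[0,-0.02,0],"rotation":[0,0,0]},{"grip":1,"delta_pos":[0,-0.02,0],"rotation":[0,0,0]}]'
```

```text
clock: 36.8
tool_pos: [0.6025, -0.064, 0.0617]
orientation: [179.7, -0.1, -82.4]
force: [-5.6, -8.6, 4.6]
opening: 0.0116
gripper_force: 30.0
clock: 37.1
tool_pos: [0.6027, -0.064, 0.0616]
orientation: [179.5, -0.1, -82.4]
force: [-10.9, -8.6, 8.8]
opening: 0.0118
gripper_force: 30.0
clock: 37.4
tool_pos: [0.6028, -0.064, 0.0615]
orientation: [179.3, -0.1, -82.5]
force: [-17.2, -8.2, 14.3]
opening: 0.0121
gripper_force: 30.0
```

```bash
python3 -m creep '[{"grip":1,"delta_pos":[-0.01,0,0],"rotation":[0,0,0]},{"grip":1,"delta_pos":[-0.01,0,0],"rotation":[0,0,0]},{"grip":1,"delta_pos":[-0.01,0.03,-0.01],"rotation":[0,0,0]},{"grip":1,"delta_pos":[-0.01,0.03,-0.01],"rotation":[0,0,0]},{"grip":1,"delta_pos":[0,0.03,-0.01],"rotation":[0,0,0]}]'
python3 -m creep '[{"grip":0.9,"delta_pos":[0,0,0],"rotation":[0,0,0]},{"grip":0.7,"delta_pos":[0,0,0],"rotation":[0,0,0]},{"grip":0.6,"delta_pos":[0,0,0],"rotation":[0,0,0]},{"grip":0.6,"delta_pos":[0,0,-0.1],"rotation":[0,0,0]},{"grip":0.5,"delta_pos":[0,0,-0.5],"rotation":[0,0,0]}]'
python3 -m creep '[{"grip":0.5,"delta_pos":[0.9,0.9,-0.1],"rotation":[0,0,0.3]},{"grip":0.5,"delta_pos":[0.9,0.9,-0.1],"rotation":[0,0,0.3]},{"grip":0.5,"delta_pos":[0.9,0.9,-0.1],"rotation":[0,0,0.3]},{"grip":0.5,"delta_pos":[0.9,0.9,-0.1],"rotation":[0,0,0.3]}]'
python3 -m creep '[{"grip":0.5,"delta_pos":[1,0,0],"rotation":[0,0,0.3]},{"grip":0.5,"delta_pos":[1,0,0],"rotation":[0,0,0.3]},{"grip":0.5,"delta_pos":[1,0,0],"rotation":[0,0,0.3]},{"grip":0.5,"delta_pos":[1,0,0],"rotation":[0,0,0.3]}]'
python3 - <<'E'
from m import *
T=snap('top');S=snap('side')
b=cv2.resize(T['color'][165:245,270:430],None,fx=4,fy=4,interpolation=2);c=cv2.resize(S['color'][140:270,230:390],None,fx=4,fy=2.1,interpolation=2)
cv2.imwrite('pics/k.png',np.vstack([b,c])[:,:,::-1])
h=hsv(T);H,Sa,V=[h[...,i] for i in range(3)]
for m in(((H<8)|(H>170))&(Sa>90)&(V>40),(H>98)&(H<128)&(Sa>80)&(V>25)):
  for b in comp(m,(270,165,390,215),40):print(b[0],b[1],onz(T,b[2][0],.035),wyaw(T,b[2],.035))
E
```

```text
clock: 37.9
tool_pos: [0.6026, -0.0637, 0.0624]
orientation: [179.6, -0.0, -82.4]
force: [-7.4, -5.3, 2.3]
opening: 0.0116
gripper_force: 30.0
clock: 38.4
tool_pos: [0.604, -0.0618, 0.1104]
orientation: [179.6, 0.0, -82.4]
force: [0.6, -0.1, -1.0]
opening: 0.0379
gripper_force: 0.0
clock: 38.8
tool_pos: [0.5275, -0.165, 0.1247]
orientation: [-179.9, 0.1, -109.8]
force: [0.4, -0.2, -0.7]
opening: 0.044
gripper_force: 0.0
clock: 39.2
tool_pos: [0.4962, -0.2583, 0.1238]
orientation: [-179.9, 0.1, -136.6]
force: [0.4, 0.9, -0.0]
opening: 0.0438
gripper_force: 0.0
[287.8261 198.4193] 322 [0.5786 0.1409 0.035 ] (np.float64(7.7011112758519005), array([0.0468, 0.0718]))
[352.2787 181.377 ] 61 [ 0.6301 -0.0551  0.035 ] (np.float64(89.32525702414333), array([0.0424, 0.0152]))
```

View pics/k.png

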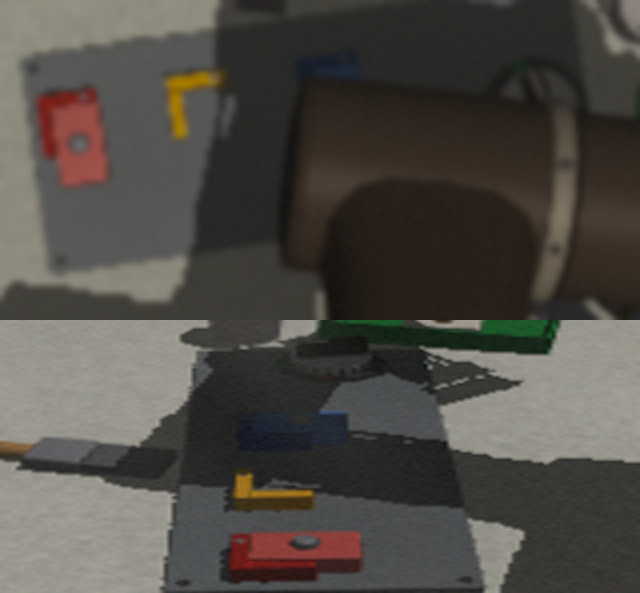

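The side view shows blue seated like red, but the arm hides it in the top view. I'll step aside to check it.

```bash
python3 -m creep '[{"grip":0.5,"delta_pos":[1,0,0],"rotation":[0,0,0]},{"grip":0.5,"delta_pos":[1,0,0],"rotation":[0,0,0]},{"grip":0.5,"delta_pos":[1,0,0],"rotation":[0,0,0]}]'
python3 -m creep '[{"grip":0.5,"delta_pos":[1,0,0],"rotation":[0,0,0]},{"grip":0.5,"delta_pos":[1,0,0],"rotation":[0,0,0]},{"grip":0.5,"delta_pos":[1,0,0],"rotation":[0,0,0]}]'
python3 -m creep '[{"grip":0.5,"delta_pos":[1,0,0],"rotation":[0,0,0]},{"grip":0.5,"delta_pos":[1,0,0],"rotation":[0,0,0]},{"grip":0.5,"delta_pos":[1,0,0],"rotation":[0,0,0]}]'
python3 - <<'E'
from m import *
T=snap('top');S=snap('side')
b=cv2.resize(T['color'][165:255,270:480],None,fx=3.8,fy=3.8,interpolation=2)
cv2.imwrite('pics/l.png',b[:,:,::-1])
h=hsv(T);H,Sa,V=[h[...,i] for i in range(3)]
for m in(((H<8)|(H>170))&(Sa>90)&(V>40),(H>98)&(H<128)&(Sa>80)&(V>25)):
  for b in comp(m,(270,165,390,215),40):print(b[0],b[1],onz(T,b[2][0],.035),wyaw(T,b[2],.035))
E
```

```text
clock: 39.6
tool_pos: [0.4206, -0.3274, 0.1231]
orientation: [179.9, -0.0, -136.2]
force: [0.5, 0.1, -0.3]
opening: 0.044
gripper_force: 0.0
clock: 39.9
tool_pos: [0.3486, -0.3969, 0.1232]
orientation: [180.0, -0.0, -136.3]
force: [-0.3, 0.7, 0.0]
opening: 0.0438
gripper_force: 0.0
clock: 40.2
tool_pos: [0.2767, -0.4663, 0.1232]
orientation: [-180.0, -0.0, -136.3]
force: [0.2, 1.9, -0.2]
opening: 0.044
gripper_force: 0.0
[287.8735 198.4259] 324 [0.5787 0.1407 0.035 ] (np.float64(7.699784908522787), array([0.0472, 0.0718]))
[352.8939 188.8006] 311 [ 0.6055 -0.057   0.035 ] (np.float64(8.410337891657576), array([0.0469, 0.0709]))
```

View pics/l.png

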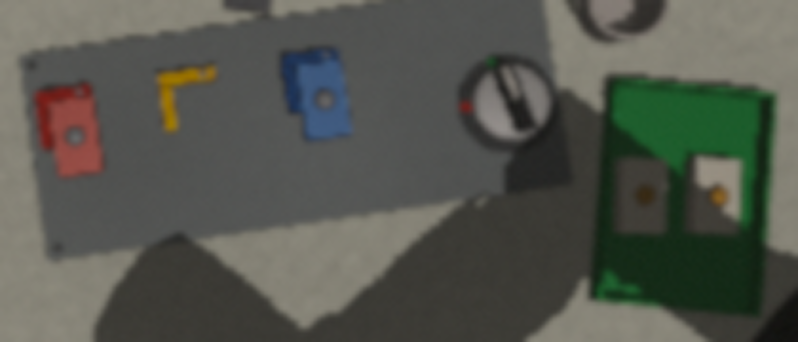

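Everything is in place: blue measures 47 x 71 mm at 8.4°, red is home, both whites are in the tray and the collar is on green. Back to the collar to lock it.

```bash
python3 -m creep '[{"grip":0.5,"delta_pos":[-1,0,0],"rotation":[0,0,0]},{"grip":0.5,"delta_pos":[-1,0,0],"rotation":[0,0,0]},{"grip":0.5,"delta_pos":[-1,0,0],"rotation":[0,0,0]}]'
python3 -m creep '[{"grip":0.5,"delta_pos":[-1,0,0],"rotation":[0,0,0]},{"grip":0.5,"delta_pos":[-1,0,0],"rotation":[0,0,0]},{"grip":0.5,"delta_pos":[-1,0,0],"rotation":[0,0,0]}]'
python3 -m creep '[{"grip":0.5,"delta_pos":[-1,0,0],"rotation":[0,0,0]},{"grip":0.5,"delta_pos":[-1,0,0],"rotation":[0,0,0]},{"grip":0.5,"delta_pos":[-1,0,0],"rotation":[0,0,0]}]'
python3 -m creep '[{"grip":0.5,"delta_pos":[-1,-0.4,0],"rotation":[0,0,0.264]},{"grip":0.5,"delta_pos":[-1,-0.4,0],"rotation":[0,0,0.264]},{"grip":0.5,"delta_pos":[-1,-0.4,0],"rotation":[0,0,0.264]},{"grip":0.5,"delta_pos":[-1,-0.4,0],"rotation":[0,0,0.264]},{"grip":0.5,"delta_pos":[-1,-0.4,0],"rotation":[0,0,0.264]}]'
python3 -m creep '[{"grip":0.5,"delta_pos":[0,0,0],"rotation":[0,0,0]},{"grip":0.5,"delta_pos":[0,0,0],"rotation":[0,0,0]}]'
```

```text
clock: 40.6
tool_pos: [0.3561, -0.3916, 0.1236]
orientation: [-179.9, 0.0, -135.9]
force: [-0.4, -0.6, -0.0]
opening: 0.0436
gripper_force: 0.0
clock: 40.9
tool_pos: [0.4286, -0.3222, 0.1237]
orientation: [-179.9, 0.1, -135.8]
force: [-0.0, -0.2, -0.4]
opening: 0.0437
gripper_force: 0.0
clock: 41.2
tool_pos: [0.5007, -0.2529, 0.1235]
orientation: [-179.9, 0.1, -135.9]
force: [-0.5, -0.7, 0.4]
opening: 0.0441
gripper_force: 0.0
clock: 41.7
tool_pos: [0.5952, -0.2163, 0.1227]
orientation: [180.0, -0.0, -159.8]
force: [-0.1, -0.1, 0.3]
opening: 0.0437
gripper_force: 0.0
clock: 41.9
tool_pos: [0.5949, -0.2177, 0.1234]
orientation: [-180.0, 0.0, -160.1]
force: [-0.4, 0.3, 0.5]
opening: 0.0439
gripper_force: 0.0
```

```bash
python3 -m creep '[{"grip":0.5,"delta_pos":[-0.045,0.035,0],"rotation":[0,0,0]},{"grip":0.5,"delta_pos":[-0.045,0.035,0.3],"rotation":[0,0,0]},{"grip":0.5,"delta_pos":[-0.045,0.035,0.64],"rotation":[0,0,0]},{"grip":0.5,"delta_pos":[-0.045,0.035,0.64],"rotation":[0,0,0]},{"grip":0.6,"delta_pos":[-0.045,0.035,0.64],"rotation":[0,0,0]}]'
python3 -m creep '[{"grip":1,"delta_pos":[0,0,0],"rotation":[0,0,0]},{"grip":1,"delta_pos":[0,0,0],"rotation":[0,0,0]},{"grip":1,"delta_pos":[0,0,0],"rotation":[0,0,0]},{"grip":1,"delta_pos":[0,0,0],"rotation":[0,0,0]},{"grip":1,"delta_pos":[0,0,0],"rotation":[0,0,0]}]'
python3 -m creep '[{"grip":1,"delta_pos":[0,0,0],"rotation":[0,0,0]},{"grip":1,"delta_pos":[0,0,0],"rotation":[0,0,0]},{"grip":1,"delta_pos":[0,0,0],"rotation":[0,0,0]}]'
python3 -c "
from plant import ctrl;o=ctrl.get_obs();print(o['force'],o['moment'],o['orientation'])"
```

```text
clock: 42.4
tool_pos: [0.5984, -0.2127, 0.0594]
orientation: [180.0, -0.1, -160.1]
force: [0.4, 0.3, 0.5]
opening: 0.0401
gripper_force: 0.0
clock: 42.9
tool_pos: [0.5992, -0.2131, 0.06]
orientation: [-179.9, 0.1, -160.1]
force: [-0.2, -2.6, 4.2]
opening: 0.0138
gripper_force: 29.9
clock: 43.2
tool_pos: [0.5992, -0.2131, 0.06]
orientation: [-179.9, 0.1, -160.1]
force: [-1.1, -4.0, 6.7]
opening: 0.0143
gripper_force: 29.9
[-1.07412639 -3.99322277  6.68147307] [-1.20609711  0.06547957  0.37292089] [-1.79930942e+02  5.11003455e-02 -1.60101589e+02]
```

```bash
python3 -m creep '[{"grip":1,"delta_pos":[0,0,0],"rotation":[0,0,-0.05]},{"grip":1,"delta_pos":[0,0,0],"rotation":[0,0,-0.1]},{"grip":1,"delta_pos":[0,0,0],"rotation":[0,0,-0.15]},{"grip":1,"delta_pos":[0,0,0],"rotation":[0,0,-0.2]},{"grip":1,"delta_pos":[0,0,0],"rotation":[0,0,-0.25]}]'
python3 -m creep '[{"grip":1,"delta_pos":[0,0,0],"rotation":[0,0,-0.05]},{"grip":1,"delta_pos":[0,0,0],"rotation":[0,0,-0.1]},{"grip":1,"delta_pos":[0,0,0],"rotation":[0,0,-0.15]},{"grip":1,"delta_pos":[0,0,0],"rotation":[0,0,-0.2]},{"grip":1,"delta_pos":[0,0,0],"rotation":[0,0,-0.25]}]'
python3 -m creep '[{"grip":1,"delta_pos":[0,0,0],"rotation":[0,0,-0.05]},{"grip":1,"delta_pos":[0,0,0],"rotation":[0,0,-0.1]},{"grip":1,"delta_pos":[0,0,0],"rotation":[0,0,-0.15]},{"grip":1,"delta_pos":[0,0,0],"rotation":[0,0,-0.2]},{"grip":1,"delta_pos":[0,0,0],"rotation":[0,0,-0.25]}]'
python3 -m creep '[{"grip":1,"delta_pos":[0,0,0],"rotation":[0,0,-0.03]},{"grip":1,"delta_pos":[0,0,0],"rotation":[0,0,-0.06]},{"grip":1,"delta_pos":[0,0,0],"rotation":[0,0,-0.06]},{"grip":1,"delta_pos":[0,0,0],"rotation":[0,0,-0.06]}]'
python3 -c "
from plant import ctrl;o=ctrl.get_obs();print(o['force'],o['moment'],o['orientation'])"
```

```text
clock: 43.7
tool_pos: [0.5992, -0.2131, 0.06]
orientation: [-179.9, 0.0, -137.5]
force: [-0.4, -3.6, 6.0]
opening: 0.0139
gripper_force: 29.9
clock: 44.2
tool_pos: [0.5992, -0.2132, 0.06]
orientation: [-179.9, -0.0, -115.0]
force: [-0.9, -4.3, 5.3]
opening: 0.014
gripper_force: 29.9
clock: 44.7
tool_pos: [0.5993, -0.2132, 0.06]
orientation: [-179.9, -0.0, -92.5]
force: [-0.7, -4.8, 5.5]
opening: 0.0134
gripper_force: 29.9
clock: 45.1
tool_pos: [0.5993, -0.2132, 0.06]
orientation: [-179.9, -0.0, -87.2]
force: [-0.1, -4.7, 5.8]
opening: 0.0137
gripper_force: 29.9
[-0.13696586 -4.71195198  5.77041024] [-1.35052053  0.0713173   0.11659853] [-1.79923419e+02 -4.94268446e-02 -8.72232020e+01]
```

```bash
python3 -m creep '[{"grip":0.8,"delta_pos":[0,0,0],"rotation":[0,0,0]},{"grip":0.6,"delta_pos":[0,0,0],"rotation":[0,0,0]},{"grip":0.5,"delta_pos":[0,0,0],"rotation":[0,0,0]},{"grip":0.5,"delta_pos":[0,0,-0.2],"rotation":[0,0,0]},{"grip":0.5,"delta_pos":[0,0,-0.7],"rotation":[0,0,0]}]'
python3 -m creep '[{"grip":0.5,"delta_pos":[0.7,1,0],"rotation":[0,0,0]},{"grip":0.5,"delta_pos":[0.7,1,0],"rotation":[0,0,0]},{"grip":0.5,"delta_pos":[0.7,1,0],"rotation":[0,0,0]}]'
python3 -m creep '[{"grip":0.5,"delta_pos":[0.8,1,0],"rotation":[0,0,0]},{"grip":0.5,"delta_pos":[0.8,1,0],"rotation":[0,0,0]},{"grip":0.5,"delta_pos":[0.8,1,0],"rotation":[0,0,0]}]'
python3 -m creep '[{"grip":0.5,"delta_pos":[1,1,0],"rotation":[0,0,0]},{"grip":0.5,"delta_pos":[1,1,0],"rotation":[0,0,0]},{"grip":0.5,"delta_pos":[1,1,0],"rotation":[0,0,0]}]'
python3 - <<'E'
from m import *
T=snap('top');S=snap('side')
b=cv2.resize(T['color'][175:210,385:425],None,fx=10,fy=10,interpolation=2);c=cv2.resize(T['color'][165:250,270:485],None,fx=1.86,fy=1.86,interpolation=2)
c=np.vstack([c,cv2.resize(S['color'][145:175,290:340],(c.shape[1],350-c.shape[0]),interpolation=2)])
cv2.imwrite('pics/z.png',np.hstack([b,c])[:,:,::-1])
h=hsv(T);H,Sa,V=[h[...,i] for i in range(3)]
for m in(((H<8)|(H>170))&(Sa>90)&(V>40),(H>98)&(H<128)&(Sa>80)&(V>25),(H>45)&(H<80)&(Sa>80)):
  for b in comp(m,(270,165,415,215),3):print(b[0],b[1],onz(T,b[0],.0145),wyaw(T,b[2],.035))
for b in comp((V>110)&(Sa<60)&(V<200),(392,185,410,197),6):print('line?',b[0],b[1],onz(T,b[0],.054))
print(ctrl.get_obs()['clock'])
E
```

```text
clock: 45.6
tool_pos: [0.5954, -0.2118, 0.1248]
orientation: [179.4, 0.1, -87.3]
force: [0.9, 0.2, 0.7]
opening: 0.0419
gripper_force: 0.0
clock: 45.9
tool_pos: [0.499, -0.2883, 0.1291]
orientation: [179.9, 0.1, -87.3]
force: [0.4, -0.3, 0.3]
opening: 0.0436
gripper_force: 0.0
clock: 46.2
tool_pos: [0.4036, -0.3731, 0.1288]
orientation: [180.0, 0.0, -87.3]
force: [1.2, -0.8, -0.5]
opening: 0.0435
gripper_force: 0.0
clock: 46.5
tool_pos: [0.3095, -0.4779, 0.1289]
orientation: [180.0, 0.0, -87.2]
force: [1.0, -0.6, 0.3]
opening: 0.0437
gripper_force: 0.0
[287.8514 198.4334] 323 [0.5823 0.1415 0.0145] (np.float64(7.699784908522787), array([0.0472, 0.0718]))
[392.3 192.7] 10 [ 0.5963 -0.1798  0.0145] (np.float64(43.85453684112457), array([0.0065, 0.0085]))
[352.8903 188.7774] 310 [ 0.6098 -0.059   0.0145] (np.float64(9.250933364725569), array([0.0467, 0.0712]))
[399.2 180.6] 5 [ 0.6335 -0.2019  0.0145] (np.float64(89.32655268386281), array([0.0061, 0.003 ]))
line? [403.069  185.8276] 29 [ 0.6131 -0.2056  0.054 ]
line? [401. 191.] 7 [ 0.5977 -0.1991  0.054 ]
line? [403.0303 195.1515] 33 [ 0.5852 -0.2048  0.054 ]
46.6
```

View pics/z.png

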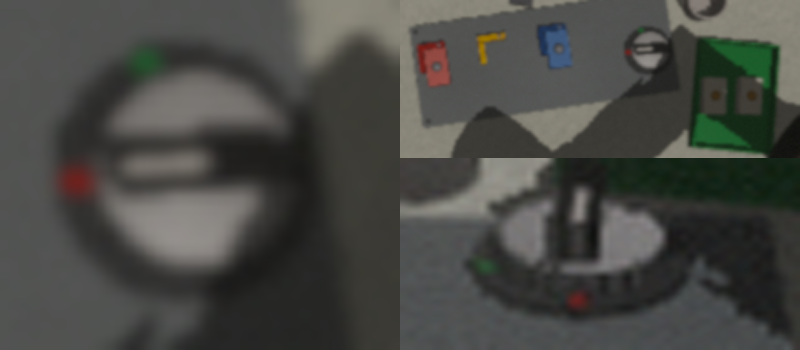

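The line points at the red mark: the bar is at about 92.8° and the mark at about 93°, 72.9° from the stop. Red and blue are home, both whites are in the tray, and the arm is clear. I'll hand in.

```bash
python3 -c "
from plant import ctrl;print(ctrl.close_job())"
```

```text
the job is handed in; nothing more can be done
None
```

I handed the job in at about 47 s of the 210 s allowed, without a verdict back: collar opened to green, both white blocks upright in the tray, red and blue square and home in their corners (no yellow block was there), then collar turned back to red and released.

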